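# Pack and lock the camp food locker

## Task

Stand every food tin on the worktop upright inside the green camp food locker, close its lid fully, press each of the four orange snap tabs on the rim until it snaps down, and then tighten the brass lock nut on the lid to its stop (red pointer at the white mark) with the ratchet wrench, swinging the handle back and forth between the two stop pins; turn the nut with the wrench only. Finally lay the wrench back flat on its grey mat, and do not disturb the mug, the pepper mill or the tea carton.

Things in the scene. Friction and masses are not known exactly. Their poses are not given: they have to be found in the camera images.
- locker: Green open-topped plastic food locker, fixed to the worktop. Origin: centre of its underside. x along its long side, y across it, away from the hinge side, z up. Inside 206 mm (x) by 110 mm (y); walls and floor 6 mm thick, rim 92 mm above the worktop. It holds up to three tins in a row along x (at x = -66, 0 and +66 mm). The lid is hinged along the -y long side.
- lid (a joint): Angle of the lid about its hinge, rad: 0 shut, 1.8 to 2.0 as it stands open at the start. The hinge is stiff (0.3 N m): the lid stays where it is left; 3 to 6 N at its free edge moves it. The lid is a green plate 222 mm long, 126 mm wide and 8 mm thick.
- lid_hinge (a point): Middle of the lid's hinge line, 63 mm from the locker's long centre line on the -y side, 92 mm above the worktop. It turns with the lid: x along the hinge line, y from the hinge along the lid's inner face to the free edge, z square to the lid, towards its outer face (up when shut).
- lid_edge (a point): Middle of the outer edge of the push tongue, on its outer face, 146 mm from the hinge line. The tongue is a bare plate, 60 mm wide and 8 mm thick, that carries the lid on by 20 mm past the middle of its free edge: push the lid shut there.
- tab1 (a joint): Travel of snap tab 1, m: 0 up, 0.006 snapped down. Orange plastic tab, 30 x 24 mm. All four tabs are over-centre: about 4 N starts one, then it snaps down and stays.
- tab2 (a joint): Travel of snap tab 2, as tab 1.
- tab3 (a joint): Travel of snap tab 3, as tab 1.
- tab4 (a joint): Travel of snap tab 4, as tab 1.
- tab1_top (a point): Centre of the top of snap tab 1 (lid's free long edge, end with -x). Up, the top is 10 mm above the lid's outer face; down, 4 mm.
- tab2_top (a point): Centre of the top of snap tab 2 (lid's free long edge, end with +x).
- tab3_top (a point): Centre of the top of snap tab 3 (lid's short edge at -x).
- tab4_top (a point): Centre of the top of snap tab 4 (lid's short edge at +x).
- crown (a joint): Turn of the brass lock nut on the lid, rad, growing clockwise seen from above: 0 to 0.35 at the start, 2.6 at its stop (tight), where its red pointer meets the white mark on the lid. A flat disc of 70 mm with 16 saw teeth on top (4 mm high, radius 19 to 29 mm) round a fixed steel stud. It turns at 0.22 N m and stays where it is left.
- stud_seat (a point): On the nut's axis in the middle of the lid, on top of the fixed collar (28 mm wide) that the wrench head rests on, 11 mm above the lid's outer face (111 mm above the worktop when shut). From it a fixed steel stud, 19 mm thick with a coned top, stands 24 mm up; the wrench head drops over it. Collar and stud do not turn.
- wrench: Ratchet wrench, loose, 270 g, steel with a blue handle. Origin: on the axis of its ring head, at the underside; x from the head along the handle, z up as it lies. Ring head 60 mm across, 20 mm high, through hole 25 mm (3 mm play all round on the stud). Shank 13 mm wide; blue handle 80 mm long (x = 82 to 162 mm), 18 mm wide, 30 mm high from the underside plane.
- wrench_grip (a point): Middle of the blue handle, 122 mm from the head's axis, 15 mm above the underside plane; balance point about 40 mm from the axis. A sprung pawl under the head (8 mm travel, under 1 N) drops between the nut's teeth by itself: head down on the collar, swinging the handle clockwise seen from above turns the nut; swinging it back slips freely, clicking every 0.39 rad.
- mat: Grey silicone mat, fixed, 240 mm (its x) by 110 mm (its y), 3 mm thick; origin at the centre of its underside. The wrench lies on it at the start, handle along +x. Overhead: a wall cabinet hangs behind the mat and the tins, its front at x = 0.60 m (knob to 0.56), its right end at y = -0.18 m, its underside at z = 0.47 m: keep wrist and elbow clear of it.
- tin_a: Food tin, 57 mm across, 72 mm high, 180 g, upright; origin at the centre of its underside, z up. It may be absent.
- tin_b: Food tin as tin_a, with another label. It may be absent.
- tin_c: Food tin as tin_a. It may be absent.
- mug: Striped mug, 86 x 120 x 90 mm high, a bystander; origin at the centre of its underside.
- pepper_mill: Wooden pepper mill, 58 mm across, 165 mm high, a bystander; origin at the centre of its underside.
- tea_box: Dark tea carton, 64 x 129 x 74 mm high, a bystander; origin at the centre of its underside.
- swing_mid (a point): Point of the lid's frame in the middle of the wrench handle's swing: 115 mm from the nut's axis, level with stud_seat, 0.3 rad from lid +y towards -x. Two steel stop pins (8 mm thick, 34 mm high) stand on the lid 50 mm from the axis, 0.98 rad either side of this direction: the handle can swing about 0.75 rad either side of it.

How it is judged (in metres and radians):
On the way, in this order (a step that is already met when the one before it is completed fails the run):
1. every tin stands upright in the locker, lid still open (x of tin_a in the frame of locker between -0.103 and 0.103 m and y of tin_a in the frame of locker between -0.055 and 0.055 m and z of each of tin_a, tin_b, tin_c in the frame of locker below 0.012 m and angle between each of tin_a, tin_b, tin_c's own z axis and vertical below 0.15 rad and linear speed of each of tin_a, tin_b, tin_c below 0.03 m/s and x of tin_b in the frame of locker between -0.103 and 0.103 m and y of tin_b in the frame of locker between -0.055 and 0.055 m and x of tin_c in the frame of locker between -0.103 and 0.103 m and y of tin_c in the frame of locker between -0.055 and 0.055 m and value of joint lid above 0.5 rad), for 0.2 s.
2. the lid is shut (value of joint lid below 0.04 rad), for 0.2 s.
3. all four snap tabs are down (value of joint lid below 0.04 rad and value of joint each of tab1, tab2, tab3, tab4 above 0.0045 m), for 0.2 s.
4. the lock nut is tight (value of joint lid below 0.04 rad and value of joint crown above 2.45 rad), for 0.2 s.
At the end, for the whole second after the job is handed in: Every tin upright at rest on the locker's floor (12 mm, 0.15 rad), lid shut (under 0.04 rad), four tabs down (over 4.5 mm), lock nut over 2.45 rad, wrench flat and at rest on the mat, its head's axis and handle's middle within the mat's outline (to 5 mm) (all of step 4 and x of tin_a in the frame of locker between -0.103 and 0.103 m and y of tin_a in the frame of locker between -0.055 and 0.055 m and z of each of tin_a, tin_b, tin_c in the frame of locker below 0.012 m and angle between each of tin_a, tin_b, tin_c, wrench's own z axis and vertical below 0.15 rad and linear speed of each of tin_a, tin_b, tin_c, wrench below 0.03 m/s and x of tin_b in the frame of locker between -0.103 and 0.103 m and y of tin_b in the frame of locker between -0.055 and 0.055 m and x of tin_c in the frame of locker between -0.103 and 0.103 m and y of tin_c in the frame of locker between -0.055 and 0.055 m and value of joint each of tab1, tab2, tab3, tab4 above 0.0045 m and x of wrench in the frame of mat between -0.125 and 0.125 m and y of wrench in the frame of mat between -0.055 and 0.055 m and x of wrench_grip in the frame of mat between -0.125 and 0.125 m and y of wrench_grip in the frame of mat between -0.055 and 0.055 m and height (world z) of wrench below 0.012 m); the robot touches nothing.
It fails at once if the mug, pepper mill or tea carton is moved by more than 30 mm (distance of any of mug, pepper_mill, tea_box from where it was at the start of the episode above 0.03 m).
It fails at once if the lock nut is pushed round by the fingers instead of the wrench (contact force between the fingers and crown above 3 N).
Of tin_a, tin_b, tin_c only 2 to 3 are there at a start; the rules pass over those that are not, and their reading is None.
At some moment in a run one of tin_a, tin_b, tin_c may be knocked a few centimetres aside while the robot is not near it.
It also fails if it takes over 210 s, if anything falls off the work surface, if the arm or the gripper's body presses on something with over 40 N, if the wrist force passes 120 N, or if a joint passes its speed limit or range.

## Robot

A 6-joint arm with a two-finger parallel gripper is mounted at the origin on a cart in front of the work surface, level with it; the furniture and walls round the work are solid. World frame = base frame: x ahead of the robot, y to its left, z up, the work surface at z = 0. Lengths are in mm, angles in rad, forces in N, time in s.
With the tool pointing down it reaches from about 325 to 900 mm from the base axis. Payload 3.5 kg.
Tool frame: the origin (TCP) lies at the very end of the fingers, on their centre line; the grasp point (between the pads) lies 19 mm behind it; z points along the fingers, y is the line along which they close (so a half turn about z gives the same grasp; the last joint's range is limited). The gripper opens to 85 mm and grips with 20 to 120 N. Pads are 22 mm wide; open, the fingers measure 114 mm over their backs; the gripper's body (76 mm by 85 mm) begins 54 mm behind the grasp point. The pads swing forward as they close: fully open they stand 13 mm farther back than shut.
Start: joints at [-1.436, 0.276, -0.026, 1.268, 0, 1.467], TCP at [147.216, -607.412, 231.313] pointing down, gripper open.
Joint ranges: [-3.12, 3.12], [-0.85, 1.88], [-1.08, 1.24], [-1.95, 2.15], [-1.57, 1.53], [-3.14, 3.14]. Speed limits (rad/s): [2.57, 2.57, 3.14, 3.14, 3.14, 3.14].

## Interface

Orientations are given as a rotation vector (axis times angle).
In Python, from station import telemetry, optics, robot gives the robot as it stands.
- The arm moves only by the tool servo_tool, never from a script. Its arguments are lists of equal length, an entry for each row: "fingers": the opening, from 0 (shut) to 1 (fully open); "xyz": the shift along the tool's x, y, z normalised to -1 to 1, where 1 is 0.05 m, a list of three; "roll": the turn about the tool's z normalised to -1 to 1, where 1 is 8 degrees. In form: {"fingers": [fingers, ...], "xyz": [[tx, ty, tz], ...], "roll": [roll, ...]}. A call has 1 to 8 rows; each row shifts and turns the commanded pose from where the row before left it, along the tool's axes as they then stand; what a row does not reach is not made up. A row lasts 1/10 s, in which the tool goes at most 50 mm and 8.59 degrees, less where a joint would pass 70% of its speed; a pose out of reach is approached as far as the arm can. A call with a number of a shift or a turn outside -1 to 1 is refused whole. A call with a gripper value outside its range is refused whole. The fingers move at their own pace and stop on an object; "newtons" is the grip in N (left out, the last holds). Time passes only in rows, so rows that do not move let the fingers close. It gives the time, the measured TCP pose, the force, the opening and the grip force at its end, in the units of the state.
- telemetry.read_state(): the state, without advancing time (a new reading comes with each control period).
- optics.capture(name): name is "scene" or "top" or "wrist"; returns the picture (420x560x3 uint8, red, green, blue); there is no depth.
- optics.camera_model(name): a dict with "camera_matrix" (3x3 intrinsics, pixels), "k1" (the pictures are not rectified: a ray, as slopes to the right and down, at radius r is drawn at 1 + k1 r^2 times it, then the intrinsics apply), "extrinsics" (4x4, takes a point from camera to world coordinates); the wrist camera has in their place "T_tool_cam" (4x4, takes a point from camera to tool coordinates, whose origin is the TCP and whose axes are the flange's). Camera axes: x right, y down, z forward; pixel columns grow to the right and rows downward; lengths in mm; the calibration is good to about 2 mm. A picture is of the moment at which its call begins: read the wrist's pose just before it. camera_model takes no time and is no camera call.
- robot.finish_job(): hands the job in; it is judged then, once.
The state is a dict: "t": time; "qpos": joint angles; "joint_velocities": joint speeds; "effort": joint torques, N m; "position": TCP position; "tool_rot": TCP orientation; "contact_force": force on the tool from outside, world axes, zero at the start; "moment": the same for the moment, N m; "gripper_width": finger opening in mm; "gripper_force": force on a finger pad.
Only numpy, scipy, OpenCV 4.12 (cv2) and the standard library are available. Lean on these libraries where they do the work, as an engineer would, in place of code of your own. Each camera call takes 0.05 s, during which the arm holds its last target. There are 200 camera calls.

## Working session

There is one attempt and no reset: what is moved stays moved. The work goes in short steps, Python scripts to look and compute and a tool call to move; the robot and the scene stay as the last step left them, time stands still between calls to the robot, and variables do not carry over. Pictures are saved under pics/ and viewed, at most 19 in all, crops included, and the job is handed in when it is done.

Besides the shell and the picture viewer there is one more tool, called after "Emit:" by a JSON object that holds its "fn" and its "kwargs". servo_tool: Moves the arm, as the interface text tells. Its arguments: {"type":"object","properties":{"fingers":{"type":"array","items":{"type":"number"}},"xyz":{"type":"array","items":{"type":"array","items":{"type":"number","minimum":-1,"maximum":1}}},"roll":{"type":"array","items":{"type":"number","minimum":-1,"maximum":1}},"newtons":{"type":"number"}},"required":["fingers","xyz","roll"]}

```bash
mkdir -p pics; ls; cat > h.py <<'E'
import numpy as np, cv2
from station import telemetry, optics, robot
from scipy.spatial.transform import Rotation as R
def st(): return telemetry.read_state()
def toolT(s):
    T=np.eye(4); T[:3,:3]=R.from_rotvec(s["tool_rot"]).as_matrix(); T[:3,3]=s["position"]; return T
def cam(name,s=None):
    m=optics.camera_model(name)
    E=np.array(m["extrinsics"]) if "extrinsics" in m else toolT(s or st())@np.array(m["T_tool_cam"])
    return np.array(m["camera_matrix"]),m["k1"],E
def ray(c,px):
    K,k1,E=c; d=np.array([k1,0,0,0,0.])
    px=np.asarray(px,float).reshape(-1,2)
    u=(px-K[:2,2])/[K[0,0],K[1,1]]
    p=u.copy()
    for _ in range(30): p=u/(1+k1*(p**2).sum(1,keepdims=True))
    v=np.c_[p,np.ones(len(p))]@E[:3,:3].T
    return E[:3,3],v
def onz(c,px,z):
    o,v=ray(c,px); return o+v*((z-o[2])/v[:,2:3])
def proj(c,P):
    K,k1,E=c; q=(np.asarray(P,float).reshape(-1,3)-E[:3,3])@E[:3,:3]
    p=q[:,:2]/q[:,2:]; p=p*(1+k1*(p**2).sum(1,keepdims=True)); return p*[K[0,0],K[1,1]]+K[:2,2]
def snap(name,f):
    s=st(); im=optics.capture(name); cv2.imwrite("pics/"+f,im[:,:,::-1]); return im,cam(name,s)
def tri(c1,p1,c2,p2):
    o1,a=ray(c1,p1);o2,b=ray(c2,p2);a=a[0]/np.linalg.norm(a[0]);b=b[0]/np.linalg.norm(b[0])
    t=np.linalg.lstsq(np.c_[a,-b],o2-o1,rcond=None)[0]; P,Q=o1+a*t[0],o2+b*t[1]; return (P+Q)/2,np.linalg.norm(P-Q)
E
python3 - <<'E'
from h import *
np.set_printoptions(precision=3,suppress=True)
print(st())
for n in ("scene","top","wrist"):
    im,c=snap(n,n+"0.png"); print(n,c)
print(optics.camera_model("wrist")["T_tool_cam"])
E
```

```text
pics
{'t': 0.0, 'qpos': array([-1.436,  0.277, -0.028,  1.268, -0.   ,  1.467]), 'joint_velocities': array([-0.   , -0.   , -0.   , -0.002, -0.001,  0.   ]), 'effort': array([ -0.001, -44.551,  29.52 ,   0.016,  -0.   ,  -0.   ]), 'position': array([ 147.115, -606.649,  230.151]), 'tool_rot': array([-3.117, -0.372,  0.   ]), 'contact_force': array([-0.754,  0.175,  0.519]), 'moment': array([ 0.003,  0.035, -0.071]), 'gripper_force': 0.0, 'gripper_width': 85.57793125952846}
scene (array([[495.756,   0.   , 277.127],
       [  0.   , 495.756, 199.847],
       [  0.   ,   0.   ,   1.   ]]), -0.06183905785547854, array([[  -0.757,   -0.256,    0.601, -214.682],
       [  -0.654,    0.294,   -0.697,  883.777],
       [   0.002,   -0.921,   -0.39 ,  604.216],
       [   0.   ,    0.   ,    0.   ,    1.   ]]))
top (array([[425.198,   0.   , 280.163],
       [  0.   , 425.198, 208.445],
       [  0.   ,   0.   ,   1.   ]]), -0.01065516025106639, array([[  -0.005,   -0.998,    0.069,  477.807],
       [  -1.   ,    0.006,    0.009,  -27.139],
       [  -0.01 ,   -0.069,   -0.998, 1472.838],
       [   0.   ,    0.   ,    0.   ,    1.   ]]))
wrist (array([[349.312,   0.   , 276.783],
       [  0.   , 349.312, 206.837],
       [  0.   ,   0.   ,   1.   ]]), -0.07279156121479154, array([[   0.236,   -0.929,   -0.285,  219.824],
       [  -0.972,   -0.226,   -0.067, -588.981],
       [  -0.003,    0.293,   -0.956,  374.464],
       [   0.   ,    0.   ,    0.   ,    1.   ]]))
[[   0.      -0.956   -0.293   74.859]
 [   1.       0.      -0.001   -0.403]
 [   0.001   -0.293    0.956 -144.199]
 [   0.       0.       0.       1.   ]]
```

View pics/top0.png

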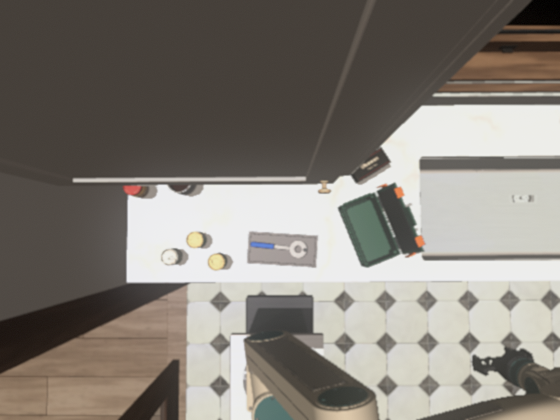

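View pics/scene0.png

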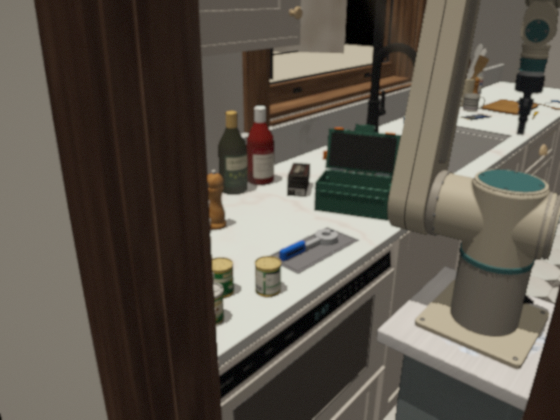

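The top view shows three tin-like discs (196,240), (217,261) and (171,256), the wrench and mat near (282,249), and the open locker near (370,228). The scene view confirms tins at (222,276), (268,276) and (215,302). I'll zoom in to be sure.

```bash
python3 - <<'E'
from h import *
np.set_printoptions(precision=1,suppress=True)
im=cv2.imread("pics/top0.png")
a=cv2.resize(im[150:290,110:310],None,fx=4,fy=4,interpolation=cv2.INTER_CUBIC)[:, :800]
b=cv2.resize(im[140:290,300:450],None,fx=4,fy=4,interpolation=cv2.INTER_CUBIC)
cv2.imwrite("pics/topa.png",a[:560]);cv2.imwrite("pics/topb.png",b)
c=cam("top")
print("tins",onz(c,[[196,240],[217,261],[171,256]],72))
print("wrench head,handle",onz(c,[[298,249],[262,245.5]],20))
print("knob?",onz(c,[[324,187]],165))
E
```

```text
tins [[472.7 263.6  72. ]
 [403.6 193.9  72. ]
 [420.6 345.6  72. ]]
wrench head,handle [[440.1 -73.7  20. ]
 [452.6  48.8  20. ]]
knob? [[ 634.3 -151.   165. ]]
```

View pics/topa.png

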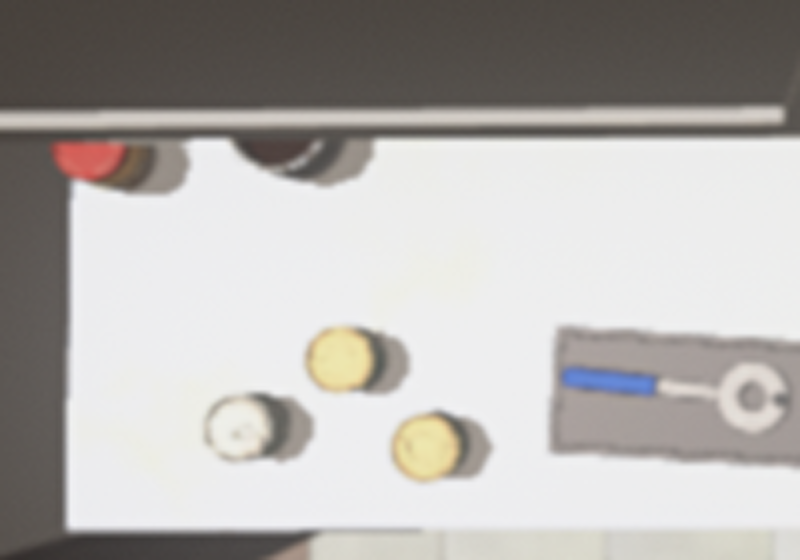

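View pics/topb.png

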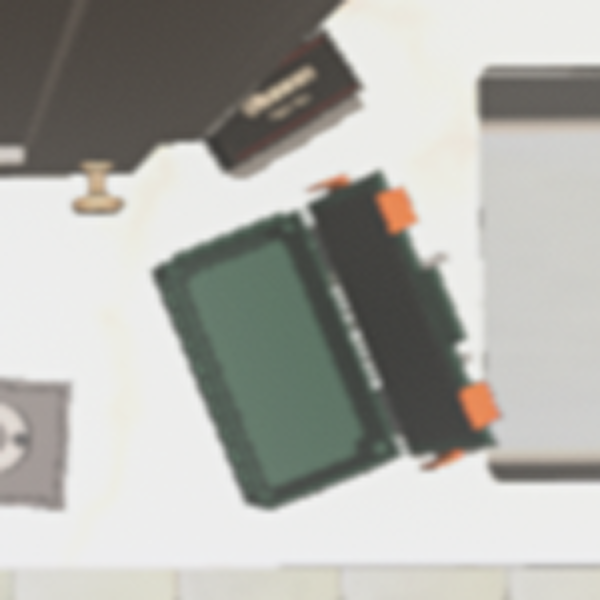

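The crops show the tins clearly: gold at (340,358) and (425,447) and white-topped at (240,427). They also show the locker rim corners (155,270), (300,212), (400,455) and (262,508), with the lid open toward world -y. Next I'll get the locker pose and tell the tins apart from the mill and mug.

```bash
python3 - <<'E'
from h import *
np.set_printoptions(precision=1,suppress=True)
c=cam("top"); s=cam("scene")
def tb(p): return np.array(p)/4.+[300,140]
def ta(p): return np.array(p)/4.+[110,150]
q=onz(c,tb([[155,270],[300,212],[400,455],[262,508]]),92); print("rim",q, q.mean(0), [np.linalg.norm(q[i]-q[i-1]) for i in range(4)])
y=q[0]-q[1]+q[3]-q[2]; print("yaw of x axis",np.degrees(np.arctan2(y[1],y[0]))-90)
print("inner floor",onz(c,tb([[190,275],[280,240],[365,455],[275,490]]),6).mean(0))
t=onz(c,ta([[340,358],[425,447],[240,427]]),72); print(t); print("scene px tops",proj(s,t))
print(proj(s,[[t[2][0],t[2][1],0],[t[2][0],t[2][1],165]]))
m=ta([[751,397],[610,381]]); w=onz(c,m,18); print("wrench",w,np.linalg.norm(w[0]-w[1]))
print("mat corners L",onz(c,ta([[557,328],[552,452]]),3),onz(c,tb([[70,383],[63,508]]),3))
print("mill in scene",onz(s,[[217,226]],0))
E
python3 - <<'E'
import cv2
im=cv2.imread("pics/scene0.png")
cv2.imwrite("pics/sc.png",cv2.resize(im[120:330,200:400],None,fx=2.8,fy=2.8,interpolation=cv2.INTER_CUBIC))
E
```

```text
rim [[ 575.7 -205.    92. ]
 [ 622.3 -323.7   92. ]
 [ 424.9 -400.2   92. ]
 [ 383.1 -288.2   92. ]] [ 501.5 -304.3   92. ] [np.float64(209.83988795948744), np.float64(127.57425292882243), np.float64(211.72775748904135), np.float64(119.56025008578801)]
yaw of x axis 20.98069201194606
inner floor [ 499.7 -320.     6. ]
[[474.4 266.9  72. ]
 [401.2 196.4  72. ]
 [418.2 348.8  72. ]]
scene px tops [[221.  262. ]
 [268.7 260.8]
 [210.  287.6]]
[[212.  318. ]
 [207.4 245.3]]
wrench [[439.2 -72.9  18. ]
 [453.5  47.2  18. ]] 120.92565723094378
mat corners L [[499.1  93.7   3. ]
 [392.6  98.    3. ]] [[ 484.8 -141.8    3. ]
 [ 377.9 -134.6    3. ]]
mill in scene [[721.   54.1   0. ]]
```

View pics/sc.png

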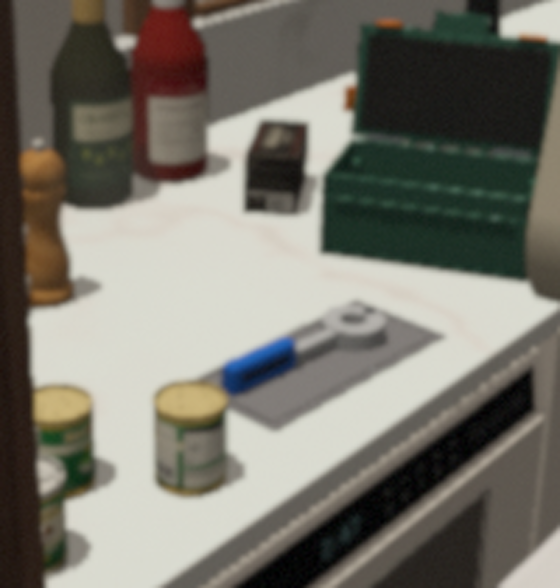

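There are three tins (the third has a silver lid, half hidden at left), and the mill is far back at about (721,54). I'll move over the locker with yaw 201°, so the fingers close across it, for a closer look.

Emit:
{"fn": "servo_tool", "kwargs": {"fingers": [1,1,1,1,1,1,1,1], "xyz": [[0,0,-0.15],[0,0,-0.25],[0,0,-0.25],[0,0,-0.25],[0,0,-0.25],[0,0,-0.25],[0,0,-0.25],[0,0,-0.15]], "roll": [-1,-1,-1,-1,-1,-1,-1,-1]}}

```text
t: 0.95
position: [147.2, -607.6, 322.1]
tool_rot: [2.442, 1.976, -0.0]
contact_force: [0.3, -0.0, -0.0]
gripper_width: 85.2
gripper_force: 0.0
```

Emit:
{"fn": "servo_tool", "kwargs": {"fingers": [1,1,1,1,1,1,1,1], "xyz": [[0,0,0],[0,0,0],[0,0,0],[0,0,0],[0,0,0],[0,0,0],[0,0,0],[0,0,0]], "roll": [-1,-1,-1,-1,-1,-1,-1,-1]}}

```text
t: 1.75
position: [147.2, -607.1, 320.8]
tool_rot: [-1.024, -2.97, -0.001]
contact_force: [0.4, -0.0, -0.8]
gripper_width: 85.3
gripper_force: 0.0
```

Emit:
{"fn": "servo_tool", "kwargs": {"fingers": [1,1,1,1,1,1,1,1], "xyz": [[0,0,0],[0,0,0],[0,0,0],[0,0,0],[0,0,0],[0,0,0],[0,0,0],[0,0,0]], "roll": [-1,-1,-1,-1,-1,-1,-1,-0.42]}}

```text
t: 2.55
position: [147.2, -607.1, 320.7]
tool_rot: [-0.578, 3.088, 0.002]
contact_force: [-0.5, -0.2, -0.0]
gripper_width: 85.5
gripper_force: 0.0
```

Emit:
{"fn": "servo_tool", "kwargs": {"fingers": [1,1,1,1,1,1,1,1], "xyz": [[-0.8,0.275,0],[-0.8,0.275,0],[-0.8,0.275,0],[-0.8,0.275,0],[-0.8,0.275,0],[-0.8,0.275,0],[-0.8,0.275,0],[-0.8,0.275,0]], "roll": [0,0,0,0,0,0,0,0]}}

```text
t: 3.35
position: [407.6, -388.7, 321.0]
tool_rot: [0.572, -3.089, -0.001]
contact_force: [0.8, 0.3, 0.4]
gripper_width: 85.2
gripper_force: 0.0
```

Emit:
{"fn": "servo_tool", "kwargs": {"fingers": [1,1,1,1,1], "xyz": [[-0.8,0.275,0],[-0.8,0.275,0],[-0.8,0.275,0],[0,0,0],[0,0,0]], "roll": [0,0,0,0,0]}}

```text
t: 3.85
position: [504.2, -307.8, 320.8]
tool_rot: [0.575, -3.087, -0.001]
contact_force: [-0.4, 0.1, 1.2]
gripper_width: 85.7
gripper_force: 0.0
```

```bash
python3 - <<'E'
from h import *
im,c=snap("wrist","w1.png")
import pickle; pickle.dump(c,open("w1.pkl","wb")); print(c[2].round(2))
E
```

```text
[[-3.6000e-01  8.9000e-01  2.7000e-01  4.3474e+02]
 [ 9.3000e-01  3.4000e-01  1.1000e-01 -3.3430e+02]
 [ 0.0000e+00  2.9000e-01 -9.6000e-01  4.6505e+02]
 [ 0.0000e+00  0.0000e+00  0.0000e+00  1.0000e+00]]
```

View pics/w1.png

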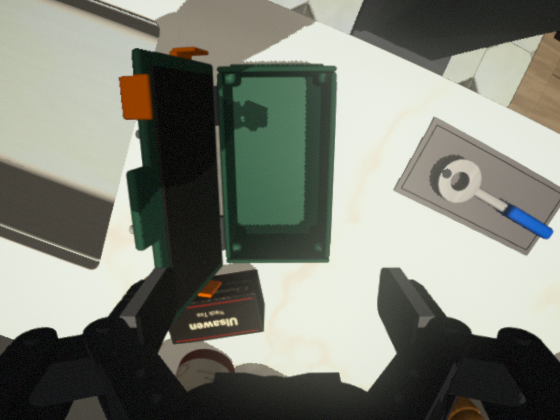

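The wrist view shows the locker rim corners near (218,67), (337,66), (330,262) and (222,262), the lid open on the left with its tongue at (140,205), and the tea carton close beyond the +x end, with the mug at (205,360).

```bash
python3 - <<'E'
from h import *
import pickle; np.set_printoptions(precision=1,suppress=True)
c=pickle.load(open("w1.pkl","rb"))
q=onz(c,[[218,67],[337,66],[330,262],[222,262]],92); print(q,q.mean(0),[np.linalg.norm(q[i]-q[i-1]) for i in range(4)])
for a,b in((1,2),(0,3)): d=q[b]-q[a]; print("yaw",np.degrees(np.arctan2(d[1],d[0])))
f=onz(c,[[235,77],[306,77],[303,226],[237,226]],6); print("floor",f,f.mean(0))
print(onz(c,[[170,345],[265,330],[258,275]],74))
# lid tongue edge: outer corners, guess angle
L=q.mean(0)[:2]
for yaw in (21,):
  X=np.array([np.cos(np.radians(yaw)),np.sin(np.radians(yaw))]);Y=np.array([-X[1],X[0]])
  for a in (1.8,1.9,2.0):
    pts=[]
    for x in(-30,30):
        yy=-63+146*np.cos(a); z=92+146*np.sin(a); pts.append([*(L+X*x+Y*yy),z])
    print(a,proj(c,pts))
w=onz(c,[[463,179]],20);print("wr head",w,onz(c,[[530,221]],30))
# tins now from top
im=optics.capture("top");cv2.imwrite("pics/top1.png",im[:,:,::-1])
hsv=cv2.cvtColor(im,cv2.COLOR_RGB2HSV); t=cam("top")
m=cv2.inRange(hsv,(18,60,100),(35,255,255)); n,l,s_,ce=cv2.connectedComponentsWithStats(m)
for i in range(1,n):
    if s_[i][4]>60: print(s_[i],ce[i],onz(t,ce[i],72))
E
```

```text
[[ 424.7 -401.1   92. ]
 [ 380.6 -289.7   92. ]
 [ 581.6 -209.8   92. ]
 [ 627.4 -328.5   92. ]] [ 503.6 -307.3   92. ] [np.float64(215.27529680399908), np.float64(119.8898814296832), np.float64(216.28122769370955), np.float64(127.1811936183248)]
yaw 21.660341840029275
yaw 19.72101897614332
floor [[ 426.2 -392.8    6. ]
 [ 394.3 -310.2    6. ]
 [ 578.2 -238.9    6. ]
 [ 611.4 -325.1    6. ]] [ 502.5 -316.8    6. ]
[[ 781.4 -355.5   74. ]
 [ 710.7 -243.9   74. ]
 [ 637.4 -280.6   74. ]]
1.8 [[135.  169.1]
 [144.5 250.6]]
1.9 [[117.5 168.1]
 [127.9 248.2]]
2.0 [[102.2 166.8]
 [113.4 245.2]]
wr head [[436.  -67.7  20. ]] [[451.8  47.   30. ]]
[187 232  17  16 213] [194.7 239.4] [[474.6 267.8  72. ]]
[208 254  17  16 217] [216.2 261.5] [[402.  196.5  72. ]]
```

Emit:
{"fn": "servo_tool", "kwargs": {"fingers": [1,1,1,1,1,1,1,1], "xyz": [[-0.275,0.843,0],[-0.275,0.843,0.3],[-0.275,0.843,0.3],[-0.275,0.843,0.3],[-0.275,0.843,0.3],[-0.275,0.843,0.3],[-0.275,0.843,0.3],[-0.275,0.843,0.3]], "roll": [0,0,0,0,0,0,0,0]}}

```text
t: 4.75
position: [485.3, 45.8, 216.0]
tool_rot: [-0.567, 3.089, -0.001]
contact_force: [0.8, 0.3, -0.4]
gripper_width: 85.1
gripper_force: 0.0
```

Emit:
{"fn": "servo_tool", "kwargs": {"fingers": [1,1,1,1,1,1,1], "xyz": [[-0.275,0.843,0.3],[-0.275,0.843,0.3],[-0.275,0.843,0.3],[-0.275,0.843,0.3],[-0.275,0.843,0.12],[0,0,0],[0,0,0]], "roll": [0,0,0,0,0,0,0]}}

```text
t: 5.45
position: [474.5, 266.5, 150.1]
tool_rot: [0.572, -3.088, 0.001]
contact_force: [0.4, -0.1, 0.7]
gripper_width: 85.5
gripper_force: 0.0
```

Emit:
{"fn": "servo_tool", "kwargs": {"fingers": [1,1,1,1,0,0,0,0], "xyz": [[0,0,0.8],[0,0,0.8],[0,0,0.8],[0,0,0],[0,0,0],[0,0,0],[0,0,0],[0,0,0]], "roll": [0,0,0,0,0,0,0,0], "newtons": 40}}

```text
t: 6.25
position: [477.3, 267.6, 33.2]
tool_rot: [-0.57, 3.084, 0.001]
contact_force: [0.3, -1.5, 7.5]
gripper_width: 56.9
gripper_force: 43.3
```

Emit:
{"fn": "servo_tool", "kwargs": {"fingers": [0,0,0], "xyz": [[0,0,0],[0,0,0],[0,0,-0.4]], "roll": [0,0,0]}}

```text
t: 6.55
position: [473.2, 266.4, 49.8]
tool_rot: [0.572, -3.086, 0.001]
contact_force: [-0.8, -0.2, -1.9]
gripper_width: 56.7
gripper_force: 43.3
```

Emit:
{"fn": "servo_tool", "kwargs": {"fingers": [0,0,0,0,0,0,0,0], "xyz": [[0,0,-0.75],[0,0,-0.75],[0,0,-0.75],[0,0,-0.75],[0.14,-0.42,0],[0.275,-0.842,0],[0.275,-0.842,0],[0.275,-0.842,0]], "roll": [0,0,0,0,0,0,0,0]}}

```text
t: 7.35
position: [482.0, 111.0, 201.1]
tool_rot: [-0.574, 3.087, -0.001]
contact_force: [0.4, -0.5, -1.9]
gripper_width: 56.5
gripper_force: 43.4
```

Emit:
{"fn": "servo_tool", "kwargs": {"fingers": [0,0,0,0,0,0,0,0], "xyz": [[0.275,-0.842,0],[0.275,-0.842,0],[0.275,-0.842,0],[0.275,-0.842,0],[0.275,-0.842,0],[0.275,-0.842,0],[0.275,-0.842,0],[0.275,-0.842,0]], "roll": [0,0,0,0,0,0,0,0]}}

```text
t: 8.15
position: [499.9, -243.4, 201.0]
tool_rot: [-0.572, 3.088, -0.001]
contact_force: [1.4, 0.3, -0.8]
gripper_width: 56.4
gripper_force: 43.4
```

Emit:
{"fn": "servo_tool", "kwargs": {"fingers": [0,0,0,0,0,0,0], "xyz": [[0.275,-0.842,0],[0.14,-0.42,0],[-0.4,0,0],[-0.5,0,0],[-0.42,0,0],[0,0,0],[0,0,0]], "roll": [0,0,0,0,0,0,0]}}

```text
t: 8.85
position: [565.2, -282.8, 200.3]
tool_rot: [0.575, -3.088, -0.001]
contact_force: [0.0, -0.1, -2.7]
gripper_width: 56.3
gripper_force: 43.6
```

Emit:
{"fn": "servo_tool", "kwargs": {"fingers": [0,0,0,0,0,0,0,0], "xyz": [[0,-0.04,0.7],[0,0,0.7],[0,0,0.7],[0,0,0.6],[0,0,0.25],[0,0,0.2],[0,0,0],[0,0,0]], "roll": [0,0,0,0,0,0,0,0]}}

```text
t: 9.65
position: [566.0, -286.2, 44.3]
tool_rot: [-0.572, 3.088, -0.001]
contact_force: [-1.4, 1.5, -1.2]
gripper_width: 56.2
gripper_force: 46.6
```

Emit:
{"fn": "servo_tool", "kwargs": {"fingers": [0,0,0,0], "xyz": [[0,0,0.05],[0,0,0.05],[0,0,0.04],[0,0,0]], "roll": [0,0,0,0]}}

```text
t: 10.05
position: [566.3, -286.5, 43.2]
tool_rot: [-0.571, 3.088, -0.005]
contact_force: [-16.4, 12.2, 31.8]
gripper_width: 56.5
gripper_force: 63.3
```

Emit:
{"fn": "servo_tool", "kwargs": {"fingers": [0.78,0.78,0.78,0.78,0.78,0.78,0.78,0.78], "xyz": [[0,0,-0.1],[0,0,0],[0,0,0],[0,0,-0.3],[0,0,-0.7],[0,0,-0.8],[0,0,-0.8],[0,0,-0.4]], "roll": [0,0,0,0,0,0,0,0]}}

```text
t: 10.85
position: [569.0, -288.7, 197.7]
tool_rot: [-0.57, 3.081, -0.013]
contact_force: [-0.2, -0.9, -0.4]
gripper_width: 66.7
gripper_force: 0.0
```

```bash
python3 - <<'E'
from h import *
np.set_printoptions(precision=1,suppress=True)
print(st()["position"],st()["gripper_width"])
im,c=snap("wrist","w2.png")
t,tc=snap("top","top2.png")
hsv=cv2.cvtColor(t,cv2.COLOR_RGB2HSV)
m=cv2.inRange(hsv,(18,60,100),(35,255,255)); n,l,s_,ce=cv2.connectedComponentsWithStats(m)
for i in range(1,n):
    if s_[i][4]>60: print(s_[i],ce[i],onz(tc,ce[i],72))
E
```

```text
[ 569.  -288.7  197.7] 66.69162737969575
[208 254  17  16 216] [216.2 261.5] [[402.  196.4  72. ]]
```

View pics/w2.png

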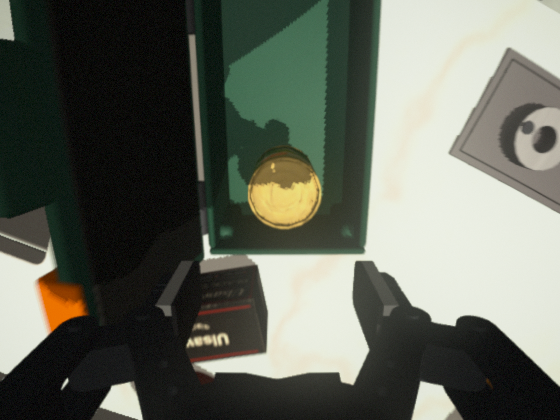

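Tin A is standing upright in the locker at (286,190). On to tin B.

Emit:
{"fn": "servo_tool", "kwargs": {"fingers": [0.8,0.8,0.8,1,1,1,1,1], "xyz": [[0.4,0,0],[0.5,0,0],[0.42,0,0],[-0.07,0.43,0],[-0.142,0.855,0.08],[-0.142,0.855,0.08],[-0.142,0.855,0.08],[-0.142,0.855,0.08]], "roll": [0,0,0,0,0,0,0,0]}}

```text
t: 11.75
position: [464.1, -117.7, 174.3]
tool_rot: [-0.57, 3.089, -0.0]
contact_force: [-0.2, 0.8, 0.2]
gripper_width: 85.1
gripper_force: 0.0
```

Emit:
{"fn": "servo_tool", "kwargs": {"fingers": [1,1,1,1,1,1,1,1], "xyz": [[-0.142,0.855,0.08],[-0.142,0.855,0.08],[-0.142,0.855,0.08],[-0.142,0.855,0.08],[-0.142,0.855,0.08],[-0.142,0.855,0.08],[-0.142,0.855,0.08],[-0.07,0.43,0]], "roll": [0,0,0,0,0,0,0,0]}}

```text
t: 12.55
position: [398.4, 201.9, 146.1]
tool_rot: [0.576, -3.088, -0.001]
contact_force: [0.5, -0.5, -0.6]
gripper_width: 85.3
gripper_force: 0.0
```

Emit:
{"fn": "servo_tool", "kwargs": {"fingers": [1,1], "xyz": [[0,0,0],[0,0,0]], "roll": [0,0]}}

```text
t: 12.75
position: [399.6, 199.6, 146.6]
tool_rot: [-0.574, 3.089, -0.001]
contact_force: [-0.0, 0.3, -0.1]
gripper_width: 85.0
gripper_force: 0.0
```

```bash
python3 - <<'E'
from h import *
np.set_printoptions(precision=1,suppress=True)
im,c=snap("wrist","w3.png")
hsv=cv2.cvtColor(im,cv2.COLOR_RGB2HSV)
m=cv2.inRange(hsv,(18,60,100),(35,255,255)); n,l,s_,ce=cv2.connectedComponentsWithStats(m)
for i in range(1,n):
    if s_[i][4]>300: print(s_[i],onz(c,s_[i][:2]+s_[i][2:4]/2,72))
E
```

```text
[ 231  205   86   54 3177] [[409.6 202.   72. ]]
```

Emit:
{"fn": "servo_tool", "kwargs": {"fingers": [1,1,1,1,0,0,0,0], "xyz": [[0,0.02,0.76],[0,0,0.76],[0,0,0.76],[0,0,0],[0,0,0],[0,0,0],[0,0,0],[0,0,0]], "roll": [0,0,0,0,0,0,0,0]}}

```text
t: 13.6
position: [401.9, 201.2, 35.1]
tool_rot: [-0.571, 3.084, 0.0]
contact_force: [-0.2, -0.9, 6.6]
gripper_width: 56.4
gripper_force: 43.2
```

Emit:
{"fn": "servo_tool", "kwargs": {"fingers": [0,0,0,0,0,0,0,0], "xyz": [[0,0,0],[0,0,0],[0,0,-0.4],[0,0,-0.75],[0,0,-0.75],[0,0,-0.75],[0,0,-0.7],[0,0,0]], "roll": [0,0,0,0,0,0,0,0]}}

```text
t: 14.4
position: [403.2, 202.3, 206.4]
tool_rot: [-0.571, 3.077, 0.003]
contact_force: [0.2, -0.4, -1.7]
gripper_width: 56.4
gripper_force: 43.2
```

Emit:
{"fn": "servo_tool", "kwargs": {"fingers": [0,0,0,0,0,0,0,0], "xyz": [[0.074,-0.43,0],[0.148,-0.853,0],[0.148,-0.853,0],[0.148,-0.853,0],[0.148,-0.853,0],[0.148,-0.853,0],[0.148,-0.853,0],[0.148,-0.853,0]], "roll": [0,0,0,0,0,0,0,0]}}

```text
t: 15.2
position: [461.5, -119.3, 199.6]
tool_rot: [0.572, -3.089, -0.001]
contact_force: [0.9, 0.7, -1.2]
gripper_width: 56.2
gripper_force: 43.5
```

Emit:
{"fn": "servo_tool", "kwargs": {"fingers": [0,0,0,0,0,0,0,0], "xyz": [[0.148,-0.853,0],[0.148,-0.853,0],[0.148,-0.853,0],[0.148,-0.853,0],[0.074,-0.43,0],[0,0,0],[0,0,0],[0,0,0]], "roll": [0,0,0,0,0,0,0,0]}}

```text
t: 16.0
position: [499.1, -307.8, 199.6]
tool_rot: [0.573, -3.088, -0.003]
contact_force: [0.3, 0.4, -2.3]
gripper_width: 56.4
gripper_force: 43.7
```

Emit:
{"fn": "servo_tool", "kwargs": {"fingers": [0,0,0,0,0,0,0,0], "xyz": [[-0.05,0,0.7],[0,0,0.7],[0,0,0.7],[0,0,0.6],[0,0,0.25],[0,0,0.15],[0,0,0.04],[0,0,0]], "roll": [0,0,0,0,0,0,0,0]}}

```text
t: 16.8
position: [503.2, -308.8, 44.6]
tool_rot: [-0.572, 3.087, -0.003]
contact_force: [-0.4, 0.9, -1.7]
gripper_width: 56.2
gripper_force: 43.6
```

Emit:
{"fn": "servo_tool", "kwargs": {"fingers": [0,0,0], "xyz": [[0,0,0.04],[0,0,0.02],[0,0,0]], "roll": [0,0,0]}}

```text
t: 17.1
position: [503.9, -309.6, 43.2]
tool_rot: [-0.571, 3.086, -0.005]
contact_force: [-1.9, 2.0, 6.6]
gripper_width: 56.7
gripper_force: 47.5
```

Emit:
{"fn": "servo_tool", "kwargs": {"fingers": [0.78,0.78,0.78,0.78,0.78,0.78,0.78,0.78], "xyz": [[0,0,0],[0,0,0],[0,0,0],[0,0,-0.3],[0,0,-0.7],[0,0,-0.8],[0,0,-0.8],[0,0,-0.4]], "roll": [0,0,0,0,0,0,0,0]}}

```text
t: 17.9
position: [504.6, -310.5, 196.7]
tool_rot: [-0.571, 3.083, -0.012]
contact_force: [1.0, 0.6, -0.5]
gripper_width: 66.5
gripper_force: 0.0
```

```bash
python3 - <<'E'
from h import *
np.set_printoptions(precision=1,suppress=True)
im,c=snap("wrist","w4.png")
t,tc=snap("top","top3.png")
d=cv2.absdiff(t,cv2.imread("pics/top2.png")[:,:,::-1]).max(2)
print("tinC change",d[225:285,140:200].max(), onz(tc,[[170,256.5]],72))
hsv=cv2.cvtColor(t,cv2.COLOR_RGB2HSV)
n,l,s_,ce=cv2.connectedComponentsWithStats(255-cv2.inRange(t[225:280,145:205],(180,180,180),(255,255,255)))
for i in range(n): print(s_[i],ce[i]+[145,225])
hsv=cv2.cvtColor(im,cv2.COLOR_RGB2HSV)
m=cv2.inRange(hsv,(18,60,60),(35,255,255)); n,l,s_,ce=cv2.connectedComponentsWithStats(m)
for i in range(1,n):
    if s_[i][4]>300: print("gold",s_[i],onz(c,s_[i][:2]+s_[i][2:4]/2,78))
E
```

```text
tinC change 3 [[419.  348.9  72. ]]
[   0    0   60   55 3105] [174.2 251.7]
[ 26  23  17  17 186] [179.8 256.4]
[17 25  5  4  6] [163.8 251.2]
[17 35  1  1  1] [162. 260.]
[21 39  2  1  2] [166.5 264. ]
gold [ 244  148   74  158 8719] [[ 525.5 -299.4   78. ]]
```

Emit:
{"fn": "servo_tool", "kwargs": {"fingers": [1,1,1,1,1,1,1,1], "xyz": [[-0.105,0.43,0],[-0.21,0.861,0.066],[-0.21,0.861,0.066],[-0.21,0.861,0.066],[-0.21,0.861,0.066],[-0.21,0.861,0.066],[-0.21,0.861,0.066],[-0.21,0.861,0.066]], "roll": [0,0,0,0,0,0,0,0]}}

```text
t: 18.8
position: [457.6, 23.7, 165.7]
tool_rot: [0.572, -3.087, -0.002]
contact_force: [1.5, 0.6, 0.4]
gripper_width: 85.5
gripper_force: 0.0
```

Emit:
{"fn": "servo_tool", "kwargs": {"fingers": [1,1,1,1,1,1,1,1], "xyz": [[-0.21,0.861,0.066],[-0.21,0.861,0.066],[-0.21,0.861,0.066],[-0.21,0.861,0.066],[-0.21,0.861,0.066],[-0.21,0.861,0.066],[-0.21,0.861,0.066],[-0.105,0.43,0]], "roll": [0,0,0,0,0,0,0,0]}}

```text
t: 19.6
position: [415.0, 353.3, 142.2]
tool_rot: [0.577, -3.085, 0.001]
contact_force: [1.1, -0.8, 0.6]
gripper_width: 85.1
gripper_force: 0.0
```

Emit:
{"fn": "servo_tool", "kwargs": {"fingers": [1,1], "xyz": [[0,0,0],[0,0,0]], "roll": [0,0]}}

```text
t: 19.8
position: [416.2, 350.5, 142.9]
tool_rot: [0.574, -3.086, 0.003]
contact_force: [0.7, -0.4, -1.0]
gripper_width: 85.8
gripper_force: 0.0
```

```bash
python3 - <<'E'
from h import *
im,c=snap("wrist","w5.png")
im2=cv2.imread("pics/w4.png"); cv2.imwrite("pics/w45.png",np.hstack([im[:,:,::-1],im2])[:, :][::1,::1] if 0 else cv2.resize(np.hstack([im[:,:,::-1],im2]),(800,300)))
E
```

```text
(no output)
```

View pics/w45.png

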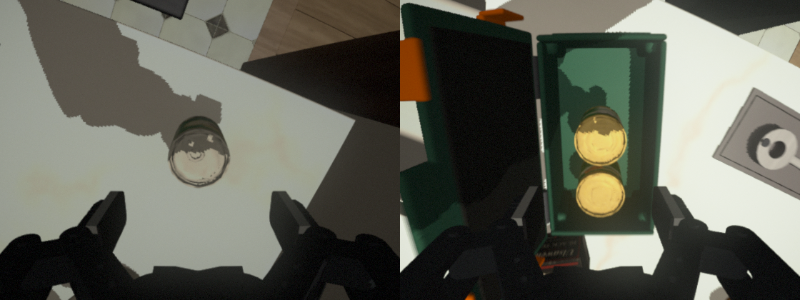

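Tin C sits centred between the fingers (left half, (199,152)), and both placed tins are upright in the locker (right half). Grasping C.

Emit:
{"fn": "servo_tool", "kwargs": {"fingers": [1,1,1,1,0,0,0,0], "xyz": [[0,0,0.73],[0,0,0.73],[0,0,0.73],[0,0,0],[0,0,0],[0,0,0],[0,0,0],[0,0,0]], "roll": [0,0,0,0,0,0,0,0]}}

```text
t: 20.65
position: [420.0, 352.0, 37.1]
tool_rot: [-0.571, 3.085, 0.002]
contact_force: [1.0, -1.9, 6.4]
gripper_width: 56.1
gripper_force: 43.4
```

Emit:
{"fn": "servo_tool", "kwargs": {"fingers": [0,0,0,0,0,0,0,0], "xyz": [[0,0,0],[0,0,0],[0,0,-0.4],[0,0,-0.75],[0,0,-0.75],[0,0,-0.75],[0,0,-0.7],[0,0,0]], "roll": [0,0,0,0,0,0,0,0]}}

```text
t: 21.45
position: [421.3, 353.2, 208.4]
tool_rot: [-0.57, 3.078, 0.007]
contact_force: [0.7, 0.1, -2.7]
gripper_width: 56.4
gripper_force: 43.5
```

Emit:
{"fn": "servo_tool", "kwargs": {"fingers": [0], "xyz": [[0,0,0]], "roll": [0]}}

```text
t: 21.55
position: [418.3, 351.2, 203.0]
tool_rot: [-0.572, 3.087, 0.001]
contact_force: [-0.1, -0.1, -3.1]
gripper_width: 56.0
gripper_force: 43.5
```

Emit:
{"fn": "servo_tool", "kwargs": {"fingers": [0,0,0,0,0,0,0,0], "xyz": [[0.15,-0.43,0],[0.299,-0.863,0],[0.299,-0.863,0],[0.299,-0.863,0],[0.299,-0.863,0],[0.299,-0.863,0],[0.299,-0.863,0],[0.299,-0.863,0]], "roll": [0,0,0,0,0,0,0,0]}}

```text
t: 22.35
position: [426.9, 7.2, 199.8]
tool_rot: [0.572, -3.085, -0.002]
contact_force: [-0.5, -1.2, -2.0]
gripper_width: 56.3
gripper_force: 43.8
```

Emit:
{"fn": "servo_tool", "kwargs": {"fingers": [0,0,0,0,0,0,0,0], "xyz": [[0.299,-0.863,0],[0.299,-0.863,0],[0.299,-0.863,0],[0.299,-0.863,0],[0.299,-0.863,0],[0.299,-0.863,0],[0.299,-0.863,0],[0.15,-0.43,0]], "roll": [0,0,0,0,0,0,0,0]}}

```text
t: 23.15
position: [439.1, -336.2, 199.5]
tool_rot: [0.567, -3.088, -0.003]
contact_force: [0.1, 0.5, -1.7]
gripper_width: 56.0
gripper_force: 44.0
```

Emit:
{"fn": "servo_tool", "kwargs": {"fingers": [0,0,0], "xyz": [[0,0,0],[0,0,0],[0,0,0]], "roll": [0,0,0]}}

```text
t: 23.45
position: [439.5, -331.6, 200.8]
tool_rot: [0.574, -3.087, -0.005]
contact_force: [0.6, 0.2, -2.2]
gripper_width: 56.1
gripper_force: 44.0
```

Emit:
{"fn": "servo_tool", "kwargs": {"fingers": [0,0,0,0,0,0,0,0], "xyz": [[0,-0.02,0.7],[0,0,0.7],[0,0,0.7],[0,0,0.6],[0,0,0.25],[0,0,0.1],[0,0,0.04],[0,0,0]], "roll": [0,0,0,0,0,0,0,0]}}

```text
t: 24.25
position: [441.8, -335.2, 49.0]
tool_rot: [-0.572, 3.087, -0.003]
contact_force: [-0.3, 0.1, -1.9]
gripper_width: 56.2
gripper_force: 43.9
```

Emit:
{"fn": "servo_tool", "kwargs": {"fingers": [0,0], "xyz": [[0,0,0.03],[0,0,0]], "roll": [0,0]}}

```text
t: 24.45
position: [441.4, -335.2, 47.2]
tool_rot: [-0.572, 3.088, -0.003]
contact_force: [-0.0, -0.3, -1.9]
gripper_width: 55.9
gripper_force: 43.9
```

Emit:
{"fn": "servo_tool", "kwargs": {"fingers": [0,0,0], "xyz": [[0,0,0.04],[0,0,0.02],[0,0,0]], "roll": [0,0,0]}}

```text
t: 24.75
position: [441.1, -335.0, 44.0]
tool_rot: [-0.572, 3.088, -0.002]
contact_force: [-0.5, 1.0, 4.3]
gripper_width: 56.2
gripper_force: 46.4
```

Emit:
{"fn": "servo_tool", "kwargs": {"fingers": [0.78,0.78,0.78,0.78,0.78,0.78,0.78,0.78], "xyz": [[0,0,0],[0,0,0],[0,0,0],[0,0,-0.3],[0,0,-0.7],[0,0,-0.8],[0,0,-0.8],[0,0,-0.4]], "roll": [0,0,0,0,0,0,0,0]}}

```text
t: 25.55
position: [442.4, -336.1, 197.3]
tool_rot: [-0.571, 3.085, -0.008]
contact_force: [0.8, -0.6, -0.1]
gripper_width: 66.7
gripper_force: 0.0
```

Emit:
{"fn": "servo_tool", "kwargs": {"fingers": [0.78,0.5,0,0,0,0,0,0], "xyz": [[0,0,-0.8],[0,0,-0.8],[0,0,-0.7],[0,0,0],[-0.6,0,0],[-0.6,0,0],[0,0,0],[0,0,0]], "roll": [0,0,0,0,0,0,0,0]}}

```text
t: 26.35
position: [496.6, -312.6, 307.0]
tool_rot: [0.573, -3.087, -0.002]
contact_force: [0.2, -1.3, 0.5]
gripper_width: -0.0
gripper_force: 0.0
```

```bash
python3 - <<'E'
from h import *
import pickle
print(st()["position"])
im,c=snap("wrist","w6.png"); pickle.dump(c,open("w6.pkl","wb"))
E
```

```text
[ 496.57716652 -312.5852963   307.01114335]
```

View pics/w6.png

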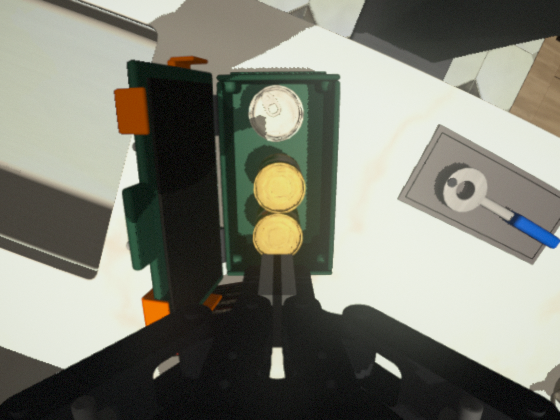

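All three tins stand upright in the locker (silver (276,112), gold (279,187) and (277,235)). Next I'll go behind the lid with shut fingers and swing it closed along an arc.

Emit:
{"fn": "servo_tool", "kwargs": {"fingers": [0,0,0,0,0,0,0,0], "xyz": [[0,-0.8,0],[0,-0.8,0],[0,-0.8,0],[0,-0.8,0],[0,0,0],[0,0,0.7],[0,0,0.7],[0,0,0.7]], "roll": [0,0,0,0,0,0,0,0]}}

```text
t: 27.2
position: [552.9, -462.5, 202.3]
tool_rot: [-0.57, 3.089, -0.0]
contact_force: [0.6, -0.3, -0.3]
gripper_width: -0.3
gripper_force: 0.0
```

Emit:
{"fn": "servo_tool", "kwargs": {"fingers": [0,0,0,0,0,0], "xyz": [[0,0,0],[0,0.3,0],[0,0.3,0],[0,0.3,0],[0,0.3,0],[0,0.3,0]], "roll": [0,0,0,0,0,0]}}

```text
t: 27.8
position: [528.2, -394.4, 207.4]
tool_rot: [-0.57, 3.086, -0.011]
contact_force: [-0.1, -2.6, 1.8]
gripper_width: 0.4
gripper_force: 1.5
```

Emit:
{"fn": "servo_tool", "kwargs": {"fingers": [0,0,0,0,0,0], "xyz": [[0,0.34,0],[0,0.34,0],[0,0.35,0.08],[0,0.35,0.08],[0,0.34,0.18],[0,0.34,0.18]], "roll": [0,0,0,0,0,0]}}

```text
t: 28.4
position: [491.0, -297.1, 180.1]
tool_rot: [-0.57, 3.086, -0.007]
contact_force: [0.5, -0.8, 0.6]
gripper_width: -0.1
gripper_force: 0.4
```

Emit:
{"fn": "servo_tool", "kwargs": {"fingers": [0,0,0,0,0], "xyz": [[0,0.27,0.29],[0,0.27,0.29],[0,0.13,0.25],[0,0.13,0.25],[0,0,0]], "roll": [0,0,0,0,0]}}

```text
t: 28.9
position: [474.5, -257.7, 121.9]
tool_rot: [0.572, -3.087, -0.003]
contact_force: [0.4, 0.4, -0.4]
gripper_width: 0.0
gripper_force: 0.0
```

Emit:
{"fn": "servo_tool", "kwargs": {"fingers": [0,0,0,0,0,0,0], "xyz": [[0,0.1,0.12],[0,0.06,0.12],[0,0,0.1],[0,0,0.08],[0,0,0.04],[0,0,0.04],[0,0,0]], "roll": [0,0,0,0,0,0,0]}}

```text
t: 29.6
position: [473.0, -251.5, 99.9]
tool_rot: [0.572, -3.089, -0.0]
contact_force: [-4.2, 2.2, 11.3]
gripper_width: -0.1
gripper_force: 5.7
```

```bash
python3 - <<'E'
from h import *
snap("scene","s7.png")
im=cv2.imread("pics/s7.png");cv2.imwrite("pics/s7c.png",cv2.resize(im[100:300,260:460],None,fx=2.5,fy=2.5))
E
```

```text
(no output)
```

View pics/s7c.png

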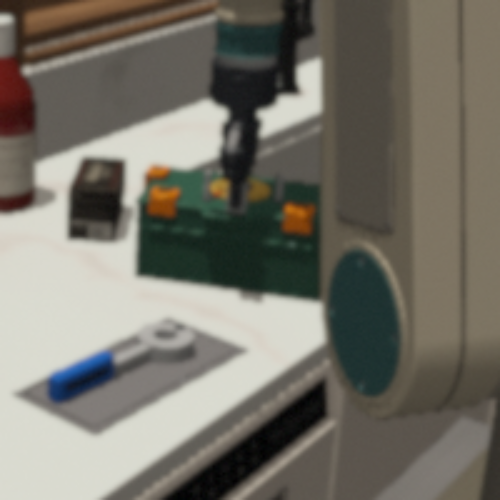

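The lid looks shut, with fingertip contact at z=100. I'll rise over it to measure the tabs and nut.

Emit:
{"fn": "servo_tool", "kwargs": {"fingers": [0,0,0,0,0,0,0,0], "xyz": [[0,0,-0.5],[0,0,-0.8],[0,0,-0.8],[0,0,-0.8],[0.5,-0.3,-0.5],[0.5,-0.3,0],[0,0,0],[0,0,0]], "roll": [0,0,0,0,0,0,0,0]}}

```text
t: 30.45
position: [436.9, -297.6, 268.1]
tool_rot: [-0.57, 3.089, 0.001]
contact_force: [-0.6, 0.0, -0.3]
gripper_width: -0.2
gripper_force: 0.0
```

```bash
python3 - <<'E'
from h import *
import pickle; np.set_printoptions(precision=1,suppress=True)
print(st()["position"],st()["tool_rot"])
im,c=snap("wrist","w8.png"); pickle.dump(c,open("w8.pkl","wb"))
hsv=cv2.cvtColor(im,cv2.COLOR_RGB2HSV)
m=cv2.inRange(hsv,(5,180,110),(17,255,255)); n,l,s_,ce=cv2.connectedComponentsWithStats(m)
C=np.array([503,-309]);X=np.array([.933,.36]);Y=np.array([-.36,.933])
for i in range(1,n):
    if s_[i][4]>100: p=onz(c,ce[i],110)[0]; print(s_[i],ce[i],p,"L",(p[:2]-C)@X,(p[:2]-C)@Y)
E
```

```text
[ 436.9 -297.6  268.1] [-0.6  3.1  0. ]
[195 122  33  25 521] [211.  133.6] [ 412.6 -366.5  110. ] L -105.07679606244152 -21.054719385211516
[286 149  28  34 819] [299.6 165.2] [ 411.  -285.5  110. ] L -77.39147603994809 55.08882462295595
```

View pics/w8.png

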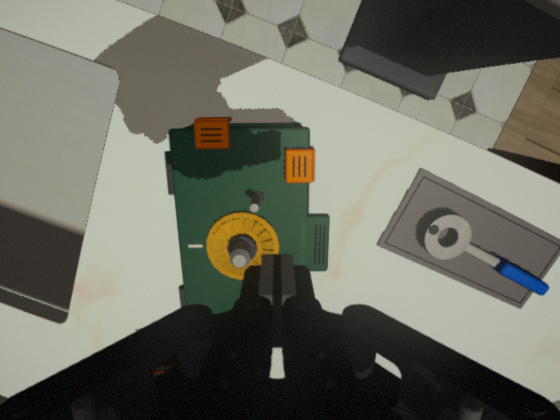

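Tabs 3 and 1 are visible at (211,134) and (300,165), the nut at (241,245), the white mark at (195,245), and a stop pin at (254,207). By symmetry tab 2 is at about L(77,55) and tab 4 at L(105,-21). Pressing tab 1.

Emit:
{"fn": "servo_tool", "kwargs": {"fingers": [0,0,0,0,0,0,0,0], "xyz": [[0.2,0.21,0.4],[0.2,0.2,0.7],[0,0,0.8],[0,0,0.7],[0,0,0.4],[0,0,0.2],[0,0,0.1],[0,0,0]], "roll": [0,0,0,0,0,0,0,0]}}

```text
t: 31.3
position: [411.4, -284.6, 104.1]
tool_rot: [0.574, -3.088, -0.001]
contact_force: [-0.4, -0.1, -0.4]
gripper_width: 0.3
gripper_force: 0.0
```

Emit:
{"fn": "servo_tool", "kwargs": {"fingers": [0,0,0], "xyz": [[0,0,0.04],[0,0,0.04],[0,0,0]], "roll": [0,0,0]}}

```text
t: 31.6
position: [412.0, -285.3, 103.6]
tool_rot: [-0.573, 3.088, -0.001]
contact_force: [-6.9, 6.9, 25.0]
gripper_width: 0.1
gripper_force: 12.9
```

Emit:
{"fn": "servo_tool", "kwargs": {"fingers": [0,0,0,0,0,0,0,0], "xyz": [[0,0,-0.6],[0.28,-0.76,-0.2],[0.28,-0.76,0.2],[0,0,0],[0,0,0.4],[0,0,0.2],[0,0,0.06],[0,0,0]], "roll": [0,0,0,0,0,0,0,0]}}

```text
t: 32.4
position: [413.3, -367.5, 103.4]
tool_rot: [-0.573, 3.088, -0.007]
contact_force: [-9.5, 7.6, 37.9]
gripper_width: -0.2
gripper_force: 18.9
```

Emit:
{"fn": "servo_tool", "kwargs": {"fingers": [0,0], "xyz": [[0,0,0.02],[0,0,0]], "roll": [0,0]}}

```text
t: 32.6
position: [413.3, -367.5, 103.3]
tool_rot: [-0.573, 3.088, -0.008]
contact_force: [-11.3, 9.8, 42.6]
gripper_width: -0.1
gripper_force: 21.2
```

Emit:
{"fn": "servo_tool", "kwargs": {"fingers": [0,0,0,0,0,0,0,0], "xyz": [[0,0,-0.6],[0,0,-0.6],[-0.8,0,0],[-0.85,0,0],[-0.85,0,0],[-0.85,0,0],[-0.85,0,0],[0,0,0]], "roll": [0,0,0,0,0,0,0,0]}}

```text
t: 33.4
position: [612.9, -288.2, 154.9]
tool_rot: [-0.58, 3.085, -0.0]
contact_force: [0.4, 0.4, -0.2]
gripper_width: 0.4
gripper_force: 0.0
```

```bash
python3 - <<'E'
from h import *
import pickle; np.set_printoptions(precision=1,suppress=True)
s=st();print(s["position"],s["tool_rot"])
C=np.array([503,-309]);X=np.array([.933,.36]);Y=np.array([-.36,.933])
for nm in("wrist","scene"):
    im,c=snap(nm,nm[0]+"9.png")
    hsv=cv2.cvtColor(im,cv2.COLOR_RGB2HSV)
    m=cv2.inRange(hsv,(5,180,110),(17,255,255)); n,l,s_,ce=cv2.connectedComponentsWithStats(m)
    for i in range(1,n):
        if s_[i][4]>40: p=onz(c,ce[i],108)[0]; print(nm,s_[i],p,"L",(p[:2]-C)@X,(p[:2]-C)@Y)
E
```

```text
[ 612.9 -288.2  154.9] [-0.6  3.1 -0. ]
wrist [362  63  21  20 223] [ 512.3 -274.1  108. ] L 21.222412386292064 29.190707451212834
wrist [ 388  154   47   53 1191] [ 555.8 -226.6  108. ] L 78.93518223809757 57.8446132944291
wrist [ 251  209   52   42 1682] [ 610.4 -289.7  108. ] L 107.10924322016687 -20.65934955404702
scene [320 175  11  11  92] [ 542.8 -201.8  108. ] L 75.71234795496963 85.66741833357202
```

Emit:
{"fn": "servo_tool", "kwargs": {"fingers": [0,0,0,0,0,0], "xyz": [[0.04,-0.02,0.5],[0,0,0.3],[0,0,0.14],[0,0,0.08],[0,0,0.06],[0,0,0]], "roll": [0,0,0,0,0,0]}}

```text
t: 34.1
position: [605.0, -292.5, 103.8]
tool_rot: [0.571, -3.087, -0.002]
contact_force: [-6.6, 2.7, 12.3]
gripper_width: 0.1
gripper_force: 6.2
```

Emit:
{"fn": "servo_tool", "kwargs": {"fingers": [0,0,0,0,0,0,0,0], "xyz": [[0,0,-0.8],[0.22,0.76,0],[0.22,0.76,0],[0,0,0.4],[0,0,0.2],[0,0,0.12],[0,0,0.08],[0,0,0]], "roll": [0,0,0,0,0,0,0,0]}}

```text
t: 34.9
position: [558.9, -230.0, 103.8]
tool_rot: [0.571, -3.089, -0.001]
contact_force: [-6.9, 3.9, 16.0]
gripper_width: 0.1
gripper_force: 7.7
```

Emit:
{"fn": "servo_tool", "kwargs": {"fingers": [0,0,0,0,0,0,0,0], "xyz": [[0,0,-0.6],[0,0,-0.8],[0,0,-0.8],[0,0,-0.6],[0.4,-0.5,0],[0.4,-0.5,0],[0,0,0],[0,0,0]], "roll": [0,0,0,0,0,0,0,0]}}

```text
t: 35.7
position: [539.7, -292.0, 241.1]
tool_rot: [-0.569, 3.089, 0.0]
contact_force: [0.4, 0.3, 0.3]
gripper_width: 0.1
gripper_force: 0.0
```

```bash
python3 - <<'E'
from h import *
import pickle; np.set_printoptions(precision=1,suppress=True)
s=st();print(s["position"],s["tool_rot"])
C=np.array([503,-309]);X=np.array([.933,.36]);Y=np.array([-.36,.933])
im,c=snap("wrist","w10.png"); pickle.dump(c,open("w10.pkl","wb"))
hsv=cv2.cvtColor(im,cv2.COLOR_RGB2HSV)
m=cv2.inRange(hsv,(18,130,60),(30,255,255)); m=cv2.morphologyEx(m,cv2.MORPH_CLOSE,np.ones((25,25)))
cs,_=cv2.findContours(m,0,2); k=max(cs,key=cv2.contourArea); e=cv2.fitEllipse(cv2.convexHull(k)); p=onz(c,[e[0]],108)[0]
print("nut",e,p,"L",(p[:2]-C)@X,(p[:2]-C)@Y)
E
```

```text
[ 539.7 -292.   241.1] [-0.6  3.1  0. ]
nut ((274.80755615234375, 145.35813903808594), (87.578125, 88.10174560546875), 164.4772491455078) [ 502.4 -307.2  108. ] L 0.1212231918697886 1.849195968787491
```

View pics/w10.png

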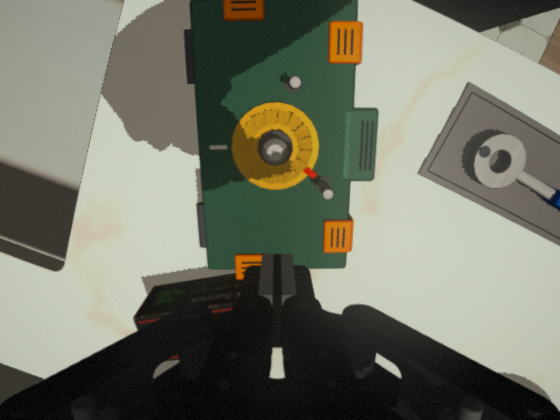

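All four tabs sit flush, so none looks raised. The nut centre is at (275,145), the red pointer at (310,172) and the white mark at (218,147). Now I'll measure the wrench head from the same relative viewpoint, so camera bias cancels.

Emit:
{"fn": "servo_tool", "kwargs": {"fingers": [0,0,0,0,1,1,1,1], "xyz": [[-0.085,0.82,0],[-0.085,0.82,0],[-0.085,0.82,0],[-0.085,0.82,0.5],[-0.085,0.82,0.6],[-0.085,0.82,0.6],[0,0,0],[0,0,0]], "roll": [0,0,0,0,0,0,0,0]}}

```text
t: 36.55
position: [474.7, -51.7, 156.3]
tool_rot: [0.577, -3.086, -0.001]
contact_force: [1.0, -0.7, 0.6]
gripper_width: 57.7
gripper_force: 0.0
```

```bash
python3 - <<'E'
from h import *
import pickle; np.set_printoptions(precision=1,suppress=True)
s=st();print(s["position"],s["tool_rot"])
im,c=snap("wrist","w11.png"); pickle.dump(c,open("w11.pkl","wb"))
hsv=cv2.cvtColor(im,cv2.COLOR_RGB2HSV)
m=cv2.inRange(hsv,(100,120,60),(130,255,255)); cs,_=cv2.findContours(m,0,2); k=max(cs,key=cv2.contourArea)
r=cv2.minAreaRect(k); print("blue",r,onz(c,[r[0]],30))
b=cv2.boxPoints(r); print(onz(c,b,33))
E
```

```text
[474.7 -51.7 156.3] [ 0.6 -3.1 -0. ]
blue ((396.5621643066406, 216.3270263671875), (89.88643646240234, 21.366872787475586), 27.89727020263672) [[454.   46.9  30. ]]
[[457.8   7.1  33. ]
 [440.7   8.   33. ]
 [448.9  85.6  33. ]
 [467.   85.9  33. ]]
```

View pics/w11.png

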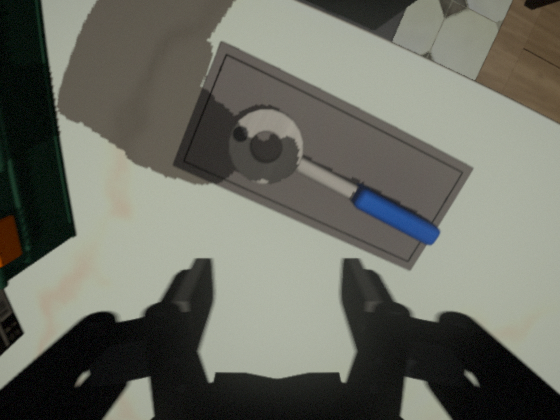

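The head ring is centred at about (266,146) with its hole at (265,147), and the blue handle runs from (358,195) to (438,237).

```bash
python3 - <<'E'
from h import *
import pickle; np.set_printoptions(precision=1,suppress=True)
c=pickle.load(open("w11.pkl","rb"))
h=onz(c,[266,145.5],23)[0]; hd=onz(c,[396.6,216.3],33)[0]; print("head",h,"hole edge",onz(c,[265,147],23),"handle",hd,np.linalg.norm(h[:2]-hd[:2]))
v=hd-h; print("yaw",np.degrees(np.arctan2(v[1],v[0])))
print("sides of ring mm",np.linalg.norm(np.diff(onz(c,[[229,145],[303,145]],23),axis=0)))
print("mat corners",onz(c,[[222,42],[472,170],[411,269],[175,163]],3))
im=cv2.imread("pics/w11.png"); 
E
```

```text
head [439.8 -73.6  23. ] hole edge [[441.2 -73.9  23. ]] handle [453.4  45.6  33. ] 119.94801487824756
yaw 83.47848034914607
sides of ring mm 58.52262233245721
mat corners [[ 378.1 -134.9    3. ]
 [ 395.5  103.7    3. ]
 [ 501.3   97.     3. ]
 [ 484.5 -141.4    3. ]]
```

Emit:
{"fn": "servo_tool", "kwargs": {"fingers": [1,1,1,1,1,1,1,1], "xyz": [[-0.07,0.6,0],[-0.07,0.6,0],[-0.07,0.6,0],[0,0,0],[0,0,0],[0,0,0],[0,0,0],[0,0,0]], "roll": [0,0,0,0.98,0.98,0.98,0.98,0.98]}}

```text
t: 37.4
position: [456.1, 33.4, 159.2]
tool_rot: [0.508, 3.096, 0.0]
contact_force: [-0.2, 0.8, -0.0]
gripper_width: 85.6
gripper_force: 0.0
```

Emit:
{"fn": "servo_tool", "kwargs": {"fingers": [1,1,1,1,1,1,1,1], "xyz": [[0,0,0],[0,0,0],[0,0,0],[0,0,0],[0,0,0],[0,0,0],[0,0,0],[0,0,0]], "roll": [0.98,0.98,0.98,0.98,0.98,0.98,0.98,0.98]}}

```text
t: 38.2
position: [456.1, 33.3, 159.2]
tool_rot: [2.045, 2.38, 0.004]
contact_force: [0.8, -0.7, 1.5]
gripper_width: 85.5
gripper_force: 0.0
```

Emit:
{"fn": "servo_tool", "kwargs": {"fingers": [1,1,1,1], "xyz": [[0,0,0],[0,0,0],[0,0,0],[0,0,0]], "roll": [0.98,0.98,0,0]}}

```text
t: 38.6
position: [455.0, 33.7, 158.5]
tool_rot: [2.343, 2.09, 0.003]
contact_force: [0.1, -0.0, -0.5]
gripper_width: 85.3
gripper_force: 0.0
```

Emit:
{"fn": "servo_tool", "kwargs": {"fingers": [1,1,1,1,1,1,1], "xyz": [[0.03,-0.06,0.8],[0,0,0.8],[0,0,0.8],[0,0,0.4],[0,0,0.16],[0,0,0],[0,0,0]], "roll": [0,0,0,0,0,0,0]}}

```text
t: 39.3
position: [452.1, 36.0, 10.4]
tool_rot: [2.344, 2.089, 0.003]
contact_force: [1.1, -0.4, -0.0]
gripper_width: 85.3
gripper_force: 0.0
```

Emit:
{"fn": "servo_tool", "kwargs": {"fingers": [1,0,0,0,0,0,0,0], "xyz": [[0,0,0.06],[0,0,0],[0,0,0],[0,0,0],[0,0,0],[0,0,0],[0,0,0],[0,0,0]], "roll": [0,0,0,0,0,0,0,0], "newtons": 120}}

```text
t: 40.1
position: [451.3, 36.2, 6.8]
tool_rot: [2.345, 2.089, 0.002]
contact_force: [0.5, -0.3, 5.8]
gripper_width: 16.4
gripper_force: 117.8
```

Emit:
{"fn": "servo_tool", "kwargs": {"fingers": [0,0,0,0,0], "xyz": [[0,0,0],[0,0,0],[0,0,-0.4],[0,0,-0.8],[0,0,-0.4]], "roll": [0,0,0,0,0]}}

```text
t: 40.6
position: [450.6, 36.4, 87.6]
tool_rot: [2.346, 2.09, 0.001]
contact_force: [1.5, -0.1, -2.3]
gripper_width: 15.6
gripper_force: 117.6
```

Emit:
{"fn": "servo_tool", "kwargs": {"fingers": [0,0], "xyz": [[0,0,0],[0,0,0]], "roll": [0,0]}}

```text
t: 40.8
position: [449.6, 36.4, 85.3]
tool_rot: [-2.345, -2.089, 0.001]
contact_force: [-0.5, 0.3, -3.3]
gripper_width: 16.0
gripper_force: 117.6
```

```bash
python3 - <<'E'
from h import *
np.set_printoptions(precision=3,suppress=True)
s=st();print(s["position"],s["tool_rot"],s["gripper_width"],s["moment"],s["qpos"])
t,c=snap("top","top12.png"); sc,c2=snap("scene","s12.png")
a=cv2.resize(t[200:290,230:330,::-1],(444,400)); b=cv2.resize(sc[190:270,260:350,::-1],(356,316)); b=cv2.copyMakeBorder(b,0,84,0,0,0)
cv2.imwrite("pics/c12.png",np.hstack([a,b]))
E
```

```text
[449.596  36.362  85.336] [-2.345 -2.089  0.001] 15.988733024194772 [ 0.264 -0.079 -0.058] [-0.063  0.103 -0.576  0.894  0.     1.623]
```

View pics/c12.png

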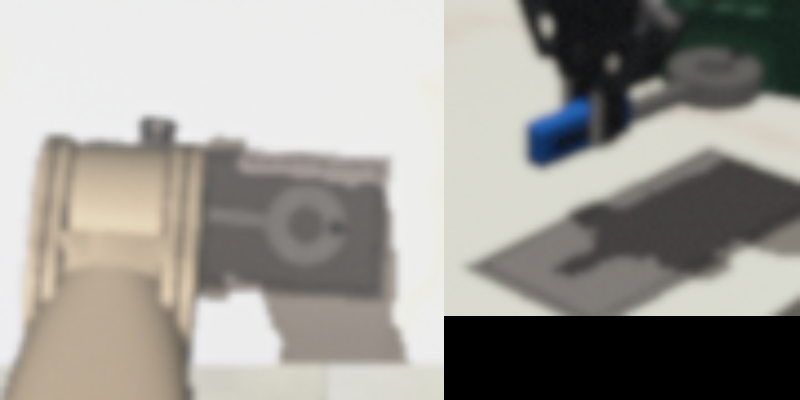

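```bash
python3 - <<'E'
from h import *
np.set_printoptions(precision=1,suppress=True)
print(tri(cam("top"),[298.9,250.6],cam("scene"),[328.5,209]))
E
```

```text
(array([437.4, -73.8,  91.8]), np.float64(1.3537642899435642))
```

Emit:
{"fn": "servo_tool", "kwargs": {"fingers": [0,0,0,0,0,0,0,0], "xyz": [[0,0,-0.6],[0,0,-0.6],[0,0,-0.5],[0,0,0],[0,0,0],[0,0,0],[0,0,0],[0,0,0]], "roll": [0,0,-0.5,-0.9,-0.9,-0.9,-0.9,-0.9]}}

```text
t: 41.7
position: [448.6, 36.3, 168.9]
tool_rot: [-1.481, -2.766, 0.003]
contact_force: [-0.3, 0.4, -2.6]
gripper_width: 16.0
gripper_force: 117.7
```

Emit:
{"fn": "servo_tool", "kwargs": {"fingers": [0,0,0,0,0,0,0,0], "xyz": [[0,0,0],[-0.25,-0.22,0],[-0.5,-0.44,0],[-0.5,-0.44,0],[-0.5,-0.44,0],[-0.5,-0.44,0],[-0.5,-0.44,0],[-0.5,-0.44,0]], "roll": [-0.58,0,0,0,0,0,0,0]}}

```text
t: 42.5
position: [435.9, -180.4, 168.8]
tool_rot: [-1.375, -2.819, -0.0]
contact_force: [1.3, -0.6, -3.1]
gripper_width: 16.1
gripper_force: 117.9
```

Emit:
{"fn": "servo_tool", "kwargs": {"fingers": [0,0,0,0,0], "xyz": [[-0.5,-0.44,0],[-0.12,-0.12,0],[0,0,0],[0,0,0],[0,0,0]], "roll": [0,0,0,0,0]}}

```text
t: 43.0
position: [434.3, -220.0, 170.4]
tool_rot: [-1.374, -2.823, -0.001]
contact_force: [-0.3, 0.3, -2.5]
gripper_width: 15.6
gripper_force: 117.9
```

```bash
python3 - <<'E'
from h import *
np.set_printoptions(precision=3,suppress=True)
s=st(); T=toolT(s); yaw=np.degrees(np.arctan2(T[1,0],T[0,0])); print(s["position"],yaw,s["gripper_width"],s["qpos"])
h=T[:3,3]-110*T[:3,0]; e=np.array([502.5,-308])-h[:2]; print("head",h,"need tx,ty",e@T[:2,0]/50,e@T[:2,1]/50)
t,c=snap("top","top13.png"); sc,c2=snap("scene","s13.png")
a=cv2.resize(t[190:280,320:430,::-1],(444,363)); b=cv2.resize(sc[120:220,300:400,::-1],(356,363))
cv2.imwrite("pics/c13.png",np.hstack([a,b]))
E
```

```text
[ 434.33  -219.979  170.407] 128.10262764127472 15.566173282570054 [-0.602  0.076 -0.402  1.095  0.     0.304]
head [ 502.208 -306.538  170.149] need tx,ty -0.026614116163079866 -0.01343992802878457
```

View pics/c13.png

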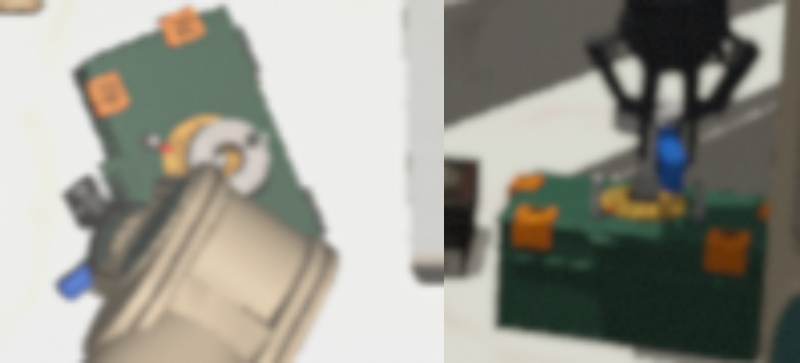

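```bash
python3 - <<'E'
from h import *
import pickle; np.set_printoptions(precision=1,suppress=True)
c=cam("top"); print(onz(c,[[376.7,228.9]],186),onz(c,[[376.7,228.9]],178))
c=pickle.load(open("w10.pkl","rb"))
print("stud top/base",onz(c,[[275,147]],135),onz(c,[[275,145.4]],104.5), proj(c,[[502.4,-307.2,135],[502.4,-307.2,111]]))
im=cv2.imread("pics/w10.png")[95:195,225:325]; 
hsv=cv2.cvtColor(im,cv2.COLOR_BGR2HSV); m=cv2.inRange(hsv,(0,0,0),(180,70,255)); m[:25]=0;m[80:]=0;m[:,:20]=0;m[:,80:]=0
n,l,s,ce=cv2.connectedComponentsWithStats(m)
for i in range(1,n):
    if s[i][4]>80: print(s[i],ce[i]+[225,95])
E
```

```text
[[ 503.6 -306.4  186. ]] [[ 503.7 -308.1  178. ]]
stud top/base [[ 500.3 -307.8  135. ]] [[ 502.8 -306.9  104.5]] [[274.7 150. ]
 [274.8 145.8]]
[ 34  36  32  33 770] [274.2 146.9]
```

Emit:
{"fn": "servo_tool", "kwargs": {"fingers": [0,0,0,0,0,0,0], "xyz": [[-0.015,-0.01,0.2],[0,0,0.2],[0,0,0.2],[0,0,0.1],[0,0,0.1],[0,0,0],[0,0,0]], "roll": [0,0,0,0,0,0,0]}}

```text
t: 43.8
position: [435.1, -222.6, 131.3]
tool_rot: [1.377, 2.824, -0.0]
contact_force: [0.5, -0.4, -2.8]
gripper_width: 15.8
gripper_force: 117.9
```

Emit:
{"fn": "servo_tool", "kwargs": {"fingers": [0,0,0,0,0], "xyz": [[0,0,0.08],[0,0,0.08],[0,0,0.06],[0,0,0],[0,0,0]], "roll": [0,0,0,0,0]}}

```text
t: 44.3
position: [435.0, -222.4, 120.2]
tool_rot: [-1.377, -2.824, -0.0]
contact_force: [0.2, -0.8, -2.5]
gripper_width: 15.8
gripper_force: 117.9
```

Emit:
{"fn": "servo_tool", "kwargs": {"fingers": [0,0,0,0], "xyz": [[0,0,0.04],[0,0,0.04],[0,0,0],[0,0,0]], "roll": [0,0,0,0]}}

```text
t: 44.7
position: [435.0, -222.5, 116.3]
tool_rot: [-1.377, -2.824, 0.0]
contact_force: [0.5, -0.1, -2.0]
gripper_width: 16.2
gripper_force: 117.9
```

Emit:
{"fn": "servo_tool", "kwargs": {"fingers": [0,0,0,0], "xyz": [[0,0,0.04],[0,0,0.02],[0,0,0],[0,0,0]], "roll": [0,0,0,0]}}

```text
t: 45.1
position: [435.2, -222.6, 113.9]
tool_rot: [1.376, 2.823, -0.0]
contact_force: [-2.2, 2.9, 5.2]
gripper_width: 15.9
gripper_force: 118.8
```

The head is seated on the collar (contact at TCP z=114). First clockwise stroke.

Emit:
{"fn": "servo_tool", "kwargs": {"fingers": [0,0,0,0,0,0,0,0], "xyz": [[-0.0106,0.214,0],[-0.0106,0.214,0],[-0.0106,0.214,0],[-0.0106,0.214,0],[-0.0106,0.214,0],[-0.0106,0.214,0],[-0.0106,0.214,0],[0,0,0]], "roll": [0.71,0.71,0.71,0.71,0.71,0.71,0.71,0]}}

```text
t: 45.9
position: [507.7, -199.6, 114.1]
tool_rot: [2.25, 2.188, 0.004]
contact_force: [3.7, 2.3, 4.3]
gripper_width: 16.0
gripper_force: 119.0
```

```bash
cat > sw.py <<'E'
from h import *
np.set_printoptions(precision=2,suppress=True)
s=st(); T=toolT(s); yaw=np.degrees(np.arctan2(T[1,0],T[0,0])); d=T[:2,3]-[502,-307.5]
print(s["position"],"yaw",yaw,"pos yaw",np.degrees(np.arctan2(d[1],d[0])),"r",np.hypot(*d),"F",s["contact_force"],"Ft",s["contact_force"]@T[:3,1],"M",s["moment"],s["gripper_width"])
E
python3 sw.py; python3 -c "
from h import *
t,c=snap('top','t14.png'); s,_=snap('scene','s14.png')
cv2.imwrite('pics/c14.png',np.hstack([cv2.resize(t[190:280,320:430,::-1],(444,363)),cv2.resize(s[120:220,300:400,::-1],(356,363))]))"
```

```text
[ 507.67 -199.62  114.07] yaw 88.37610897521736 pos yaw 86.99323943448701 r 108.03157919677481 F [3.66 2.29 4.28] Ft 3.6091018623870084 M [ 0.16 -0.69  0.36] 16.027673874242684
```

View pics/c14.png

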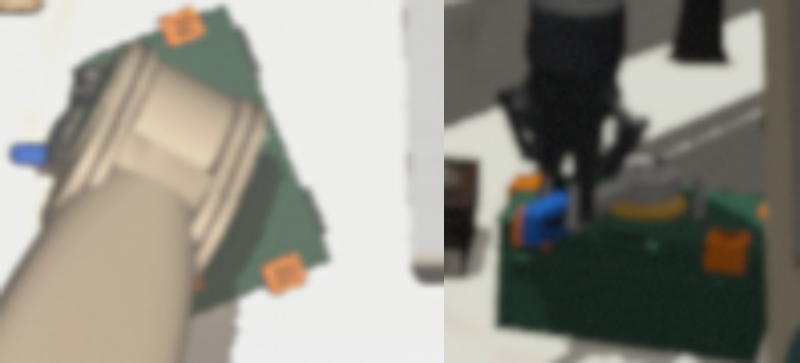

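Emit:
{"fn": "servo_tool", "kwargs": {"fingers": [0,0,0,0,0,0,0], "xyz": [[-0.0106,-0.214,0],[-0.0106,-0.214,0],[-0.0106,-0.214,0],[-0.0106,-0.214,0],[-0.0106,-0.214,0],[-0.0106,-0.214,0],[-0.0106,-0.214,0]], "roll": [-0.71,-0.71,-0.71,-0.71,-0.71,-0.71,-0.71]}}

```text
t: 46.7
position: [434.9, -223.4, 113.9]
tool_rot: [1.369, 2.825, -0.002]
contact_force: [2.6, 0.7, 2.6]
gripper_width: 16.1
gripper_force: 118.7
```

Emit:
{"fn": "servo_tool", "kwargs": {"fingers": [0,0,0,0,0,0,0,0], "xyz": [[-0.0106,-0.214,0],[-0.0106,-0.214,0],[-0.0106,-0.214,0],[-0.0106,-0.214,0],[-0.0106,-0.214,0],[-0.0106,-0.214,0],[-0.0106,-0.214,0],[0,0,0]], "roll": [-0.71,-0.71,-0.71,-0.71,-0.71,-0.71,-0.71,0]}}

```text
t: 47.5
position: [395.6, -285.7, 113.7]
tool_rot: [0.336, 3.123, -0.001]
contact_force: [-0.3, 0.1, 3.5]
gripper_width: 15.7
gripper_force: 118.9
```

```bash
python3 sw.py
```

```text
[ 395.58 -285.73  113.7 ] yaw 167.72127672562002 pos yaw 168.43747730422018 r 108.62102630625705 F [-0.34  0.13  3.53] Ft 0.057479696315044196 M [-0.01 -0.59  0.03] 15.68122717525802
```

Clockwise again, full stroke.

Emit:
{"fn": "servo_tool", "kwargs": {"fingers": [0,0,0,0,0,0,0], "xyz": [[-0.0106,0.214,0],[-0.0106,0.214,0],[-0.0106,0.214,0],[-0.0106,0.214,0],[-0.0106,0.214,0],[-0.0106,0.214,0],[-0.0106,0.214,0]], "roll": [0.71,0.71,0.71,0.71,0.71,0.71,0.71]}}

```text
t: 48.2
position: [437.0, -220.8, 113.9]
tool_rot: [1.378, 2.82, 0.006]
contact_force: [5.2, 2.8, 3.9]
gripper_width: 15.8
gripper_force: 119.4
```

```bash
python3 sw.py
```

```text
[ 436.99 -220.85  113.93] yaw 127.9254950171806 pos yaw 126.87814244872803 r 108.32580898160387 F [5.16 2.75 3.89] Ft 5.7838013175749206 M [ 0.46 -1.37  0.96] 15.78148348465988
```

Emit:
{"fn": "servo_tool", "kwargs": {"fingers": [0,0,0,0,0,0,0,0], "xyz": [[-0.0106,0.214,0],[-0.0106,0.214,0],[-0.0106,0.214,0],[-0.0106,0.214,0],[-0.0106,0.214,0],[-0.0106,0.214,0],[-0.0106,0.214,0],[0,0,0]], "roll": [0.71,0.71,0.71,0.71,0.71,0.71,0.71,0]}}

```text
t: 49.0
position: [507.8, -199.4, 114.1]
tool_rot: [2.252, 2.184, 0.004]
contact_force: [5.0, 1.9, 3.4]
gripper_width: 15.7
gripper_force: 119.1
```

```bash
python3 sw.py; python3 -c "
from h import *
s,c=snap('scene','s15.png')
h=cv2.cvtColor(s,cv2.COLOR_RGB2HSV); m=cv2.inRange(h,(0,150,100),(4,255,255))[130:220,290:400]; print(np.argwhere(m)[:5]+[130,290] if m.any() else None)"
```

```text
[ 507.78 -199.39  114.09] yaw 88.24402355720366 pos yaw 86.94068953603197 r 108.26264088709975 F [5.04 1.87 3.37] Ft 4.994485992892133 M [ 0.01 -1.13  0.63] 15.736278104893211
None
```

Emit:
{"fn": "servo_tool", "kwargs": {"fingers": [0,0,0,0,0,0,0], "xyz": [[-0.0106,-0.214,0],[-0.0106,-0.214,0],[-0.0106,-0.214,0],[-0.0106,-0.214,0],[-0.0106,-0.214,0],[-0.0106,-0.214,0],[-0.0106,-0.214,0]], "roll": [-0.71,-0.71,-0.71,-0.71,-0.71,-0.71,-0.71]}}

```text
t: 49.75
position: [435.0, -222.9, 113.8]
tool_rot: [1.372, 2.824, -0.002]
contact_force: [2.4, 0.8, 3.8]
gripper_width: 16.1
gripper_force: 118.9
```

Emit:
{"fn": "servo_tool", "kwargs": {"fingers": [0,0,0,0,0,0,0,0], "xyz": [[-0.0106,-0.214,0],[-0.0106,-0.214,0],[-0.0106,-0.214,0],[-0.0106,-0.214,0],[-0.0106,-0.214,0],[-0.0106,-0.214,0],[-0.0106,-0.214,0],[0,0,0]], "roll": [-0.71,-0.71,-0.71,-0.71,-0.71,-0.71,-0.71,0]}}

```text
t: 50.55
position: [395.8, -285.2, 113.6]
tool_rot: [0.338, 3.122, -0.0]
contact_force: [0.5, 1.1, 5.3]
gripper_width: 16.0
gripper_force: 119.0
```

Emit:
{"fn": "servo_tool", "kwargs": {"fingers": [0,0,0,0,0], "xyz": [[-0.0106,0.214,0],[-0.0106,0.214,0],[-0.0106,0.214,0],[-0.0106,0.214,0],[0,0,0]], "roll": [0.71,0.71,0.71,0.71,0]}}

```text
t: 51.05
position: [414.5, -243.3, 113.6]
tool_rot: [0.944, 2.994, 0.005]
contact_force: [2.9, 4.9, 4.9]
gripper_width: 15.8
gripper_force: 119.3
```

```bash
python3 sw.py
```

```text
[ 414.53 -243.3   113.64] yaw 145.00977525757895 pos yaw 143.72425454885916 r 108.50469634857969 F [2.93 4.94 4.86] Ft 5.7455608004751495 M [ 0.66 -1.09  0.65] 15.772250109001698
```

Emit:
{"fn": "servo_tool", "kwargs": {"fingers": [0,0,0], "xyz": [[-0.0106,0.214,0],[-0.0106,0.214,0],[0,0,0]], "roll": [0.71,0.71,0]}}

```text
t: 51.35
position: [429.0, -227.4, 113.8]
tool_rot: [1.235, 2.886, 0.005]
contact_force: [4.1, 3.6, 5.1]
gripper_width: 15.6
gripper_force: 119.2
```

```bash
python3 sw.py
```

```text
[ 429.   -227.42  113.78] yaw 133.66402914633088 pos yaw 132.35228970205785 r 108.3648052864741 F [4.11 3.64 5.08] Ft 5.503995528721102 M [ 0.52 -1.2   0.69] 15.576838827673884
```

Emit:
{"fn": "servo_tool", "kwargs": {"fingers": [0,0,0], "xyz": [[-0.0106,0.214,0],[-0.0106,0.214,0],[0,0,0]], "roll": [0.71,0.71,0]}}

```text
t: 51.65
position: [446.3, -214.6, 113.9]
tool_rot: [1.514, 2.749, 0.005]
contact_force: [4.8, 5.5, 4.4]
gripper_width: 15.7
gripper_force: 119.2
```

```bash
python3 sw.py
```

```text
[ 446.29 -214.59  113.92] yaw 122.30398258862566 pos yaw 120.9444134031902 r 108.33242733905753 F [4.85 5.47 4.37] Ft 7.038937347133544 M [ 0.36 -1.22  0.72] 15.734685180092487
```

Emit:
{"fn": "servo_tool", "kwargs": {"fingers": [0,0], "xyz": [[-0.0106,0.214,0],[0,0,0]], "roll": [0.71,0]}}

```text
t: 51.85
position: [455.8, -209.5, 114.0]
tool_rot: [1.649, 2.67, 0.005]
contact_force: [5.7, 3.3, 3.7]
gripper_width: 15.9
gripper_force: 119.2
```

```bash
python3 sw.py
```

```text
[ 455.81 -209.52  113.98] yaw 116.61490970447214 pos yaw 115.23862094166458 r 108.31908389060438 F [5.67 3.26 3.74] Ft 6.547892694580241 M [ 0.33 -1.26  0.77] 15.86526782102294
```

Emit:
{"fn": "servo_tool", "kwargs": {"fingers": [0,0], "xyz": [[-0.0106,0.214,0],[0,0,0]], "roll": [0.71,0]}}

```text
t: 52.05
position: [465.8, -205.4, 114.0]
tool_rot: [1.779, 2.585, 0.005]
contact_force: [5.2, 2.8, 3.9]
gripper_width: 15.8
gripper_force: 119.2
```

```bash
python3 sw.py
```

```text
[ 465.79 -205.45  114.02] yaw 110.93137864131523 pos yaw 109.53670351898191 r 108.28807814716403 F [5.25 2.79 3.85] Ft 5.917792466332257 M [ 0.25 -1.29  0.78] 15.782957673786093
```

Emit:
{"fn": "servo_tool", "kwargs": {"fingers": [0,0], "xyz": [[-0.0106,0.214,0],[0,0,0]], "roll": [0.71,0]}}

```text
t: 52.25
position: [476.1, -202.4, 114.1]
tool_rot: [1.905, 2.493, 0.005]
contact_force: [6.0, 2.7, 3.0]
gripper_width: 16.1
gripper_force: 119.2
```

```bash
python3 sw.py
```

```text
[ 476.08 -202.39  114.06] yaw 105.23320633382774 pos yaw 103.85399683993349 r 108.25484187175964 F [5.98 2.65 3.  ] Ft 6.479776035123681 M [ 0.09 -1.3   0.7 ] 16.092736407088214
```

Emit:
{"fn": "servo_tool", "kwargs": {"fingers": [0,0], "xyz": [[-0.0106,0.214,0],[0,0,0]], "roll": [0.71,0]}}

```text
t: 52.45
position: [486.6, -200.3, 114.1]
tool_rot: [2.026, 2.395, 0.005]
contact_force: [5.0, 1.7, 3.4]
gripper_width: 16.1
gripper_force: 119.1
```

```bash
python3 sw.py
```

```text
[ 486.61 -200.32  114.07] yaw 99.54146953528996 pos yaw 98.17272559896297 r 108.2798502127506 F [5.05 1.74 3.43] Ft 5.282180863476172 M [ 0.04 -1.34  0.77] 16.113597662854982
```

Emit:
{"fn": "servo_tool", "kwargs": {"fingers": [0,0], "xyz": [[-0.0106,0.214,0],[0,0,0]], "roll": [0.71,0]}}

```text
t: 52.65
position: [497.1, -199.2, 114.1]
tool_rot: [2.142, 2.293, 0.005]
contact_force: [5.6, 2.1, 3.9]
gripper_width: 15.9
gripper_force: 119.3
```

```bash
python3 sw.py
```

```text
[ 497.11 -199.17  114.07] yaw 93.88837178252062 pos yaw 92.5822949658565 r 108.43930642906608 F [5.57 2.14 3.88] Ft 5.721697538314184 M [ 0.01 -1.26  0.92] 15.933669420163051
```

Emit:
{"fn": "servo_tool", "kwargs": {"fingers": [0,0], "xyz": [[-0.0106,0.214,0],[0,0,0]], "roll": [0.71,0]}}

```text
t: 52.85
position: [506.5, -198.7, 113.8]
tool_rot: [2.25, 2.189, 0.002]
contact_force: [2.7, 2.8, 4.1]
gripper_width: 16.0
gripper_force: 121.2
```

```bash
python3 sw.py;  python3 -c "
from h import *
t,c=snap('top','t16.png'); s,_=snap('scene','s16.png'); w,cw=snap('wrist','w16.png')
for n,i in (('top',t),('scene',s)):
  h=cv2.cvtColor(i,cv2.COLOR_RGB2HSV); m=cv2.inRange(h,(0,140,80),(4,255,255))|cv2.inRange(h,(175,140,80),(180,255,255)); m[:120]=0; p=np.argwhere(m); print(n,len(p),p[:10].tolist())
cv2.imwrite('pics/c16.png',np.hstack([cv2.resize(t[190:280,320:430,::-1],(444,363)),cv2.resize(s[130:210,320:400,::-1],(356,363))]))"
```

```text
[ 506.54 -198.74  113.8 ] yaw 88.42477095510954 pos yaw 87.60831595652851 r 108.85896304858352 F [2.73 2.78 4.07] Ft 2.657498521915454 M [ 0.04 -1.18  1.51] 15.994128269729616
top 67 [[186, 125], [186, 126], [186, 127], [186, 128], [186, 129], [186, 130], [187, 124], [187, 125], [187, 126], [187, 127]]
scene 366 [[123, 254], [123, 255], [123, 263], [124, 254], [124, 255], [124, 256], [124, 257], [124, 258], [124, 259], [124, 260]]
```

View pics/c16.png

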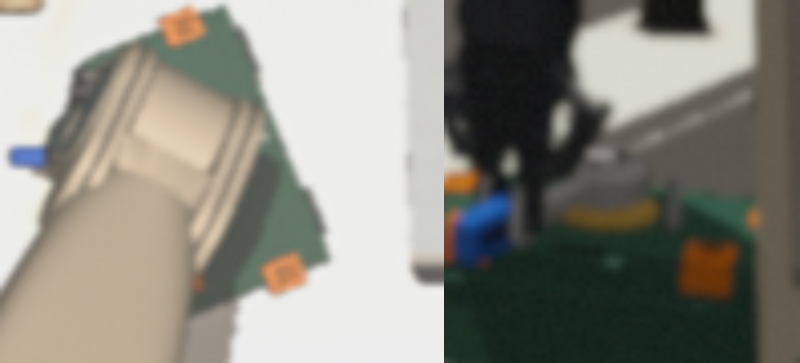

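Moment rose to 1.5 N m on the last step, so that may be the stop. I'll swing back and look at the pointer.

Emit:
{"fn": "servo_tool", "kwargs": {"fingers": [0,0,0,0,0,0,0], "xyz": [[-0.0106,-0.214,0],[-0.0106,-0.214,0],[-0.0106,-0.214,0],[-0.0106,-0.214,0],[-0.0106,-0.214,0],[-0.0106,-0.214,0],[-0.0106,-0.214,0]], "roll": [-0.71,-0.71,-0.71,-0.71,-0.71,-0.71,-0.71]}}

```text
t: 53.7
position: [434.3, -223.2, 113.7]
tool_rot: [1.375, 2.824, -0.003]
contact_force: [1.8, -0.5, 4.6]
gripper_width: 16.2
gripper_force: 119.0
```

```bash
python3 sw.py;  python3 -c "
from h import *
np.set_printoptions(precision=2,suppress=True)
t,c=snap('top','t17.png')
h=cv2.cvtColor(t,cv2.COLOR_RGB2HSV); m=cv2.inRange(h,(0,90,80),(6,255,255))|cv2.inRange(h,(172,90,80),(180,255,255)); m=m[200:270,340:410]; p=np.argwhere(m)[:,::-1]+[340,200]; print(p.tolist())
S=np.array([502,-307.5,108]); Y=np.array([-.36,.933]);X=np.array([.933,.36])
print('stud px',proj(c,[S]), 'mark px expected',proj(c,[[*(S[:2]-Y*42),101]]))
cv2.imwrite('pics/c17.png',cv2.resize(t[200:260,340:410,::-1],(700,600),interpolation=cv2.INTER_CUBIC))"
```

```text
[ 434.32 -223.24  113.66] yaw 128.0803146678428 pos yaw 128.7711970462599 r 108.07306480142942 F [ 1.78 -0.48  4.59] Ft 1.1034295695648844 M [-0.52 -0.81  0.1 ] 16.216340216067206
[]
stud px [[371.78 229.91]] mark px expected [[383.42 225.18]]
```

View pics/c17.png

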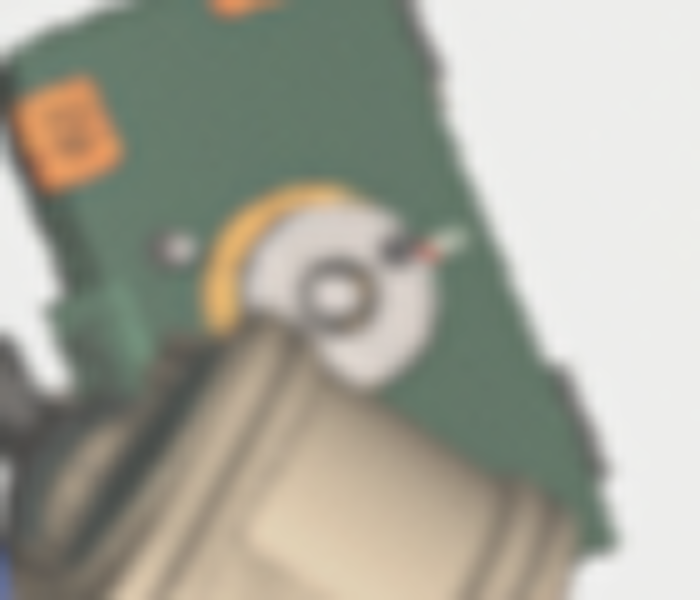

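The red pointer (428,250) lies exactly on the line to the white mark (455,238), so the nut is tight. Lifting the wrench off and returning it to the mat.

Emit:
{"fn": "servo_tool", "kwargs": {"fingers": [0,0,0,0,0,0,0,0], "xyz": [[0,0,-0.15],[0,0,-0.3],[0,0,-0.4],[0,0,-0.4],[0,0,0],[0.25,0.22,0],[0.5,0.445,0],[0.5,0.445,0]], "roll": [0,0,0,0,0,0,0,0]}}

```text
t: 54.55
position: [437.8, -136.7, 173.4]
tool_rot: [-1.378, -2.817, -0.0]
contact_force: [1.5, 0.1, -3.4]
gripper_width: 15.9
gripper_force: 118.0
```

Emit:
{"fn": "servo_tool", "kwargs": {"fingers": [0,0,0,0,0,0,0,0], "xyz": [[0.5,0.445,0],[0.5,0.445,0],[0.5,0.445,0],[0.5,0.445,0],[0.5,0.445,0],[0.13,0.11,0],[0,0,0],[0,0,0]], "roll": [0,0,0,0,0,0,0.7,0.8]}}

```text
t: 55.35
position: [448.9, 37.4, 173.8]
tool_rot: [-1.668, -2.658, 0.004]
contact_force: [-0.1, 0.4, -2.4]
gripper_width: 16.0
gripper_force: 118.2
```

Emit:
{"fn": "servo_tool", "kwargs": {"fingers": [0,0,0,0,0,0,0], "xyz": [[0,0,0],[0,0,0],[0,0,0],[0,0,0],[0,0,0],[0,0,0],[0,0,0]], "roll": [0.85,0.85,0.85,0.85,0.68,0,0]}}

```text
t: 56.05
position: [449.9, 36.6, 174.6]
tool_rot: [-2.343, -2.09, 0.003]
contact_force: [-0.6, 0.0, -2.7]
gripper_width: 16.3
gripper_force: 118.0
```

```bash
python3 sw.py
```

```text
[449.93  36.62 174.6 ] yaw 83.46215773283869 pos yaw 98.60454818414375 r 348.03957085878153 F [-0.59  0.04 -2.67] Ft -0.5786046762390431 M [ 0.14 -0.02  0.04] 16.30166238381521
```

Emit:
{"fn": "servo_tool", "kwargs": {"fingers": [0,0,0,0,0,0,0,0], "xyz": [[0,0,0.4],[0,0,0.8],[0,0,0.8],[0,0,0.7],[0,0,0.35],[0,0,0.1],[0,0,0.06],[0,0,0]], "roll": [0,0,0,0,0,0,0,0]}}

```text
t: 56.85
position: [452.0, 36.5, 15.9]
tool_rot: [2.345, 2.089, 0.001]
contact_force: [0.1, -0.0, -2.9]
gripper_width: 16.2
gripper_force: 117.9
```

Emit:
{"fn": "servo_tool", "kwargs": {"fingers": [0,0,0], "xyz": [[0,0,0.06],[0,0,0.04],[0,0,0]], "roll": [0,0,0]}}

```text
t: 57.15
position: [451.9, 36.4, 10.8]
tool_rot: [2.345, 2.089, 0.001]
contact_force: [-0.7, -0.1, -2.2]
gripper_width: 16.0
gripper_force: 118.0
```

Emit:
{"fn": "servo_tool", "kwargs": {"fingers": [0,0,0,0], "xyz": [[0,0,0.04],[0,0,0.03],[0,0,0.02],[0,0,0]], "roll": [0,0,0,0]}}

```text
t: 57.55
position: [451.6, 36.5, 6.9]
tool_rot: [2.346, 2.089, 0.0]
contact_force: [-3.4, -0.6, 9.3]
gripper_width: 15.7
gripper_force: 120.0
```

Emit:
{"fn": "servo_tool", "kwargs": {"fingers": [0.5,1,1,1,1,1,1,1], "xyz": [[0,0,0],[0,0,0],[0,0,0],[0,0,0],[0,0,-0.3],[0,0,-0.7],[0,0,-0.8],[0,0,-0.8]], "roll": [0,0,0,0,0,0,0,0], "newtons": 40}}

```text
t: 58.35
position: [450.4, 36.5, 136.7]
tool_rot: [-2.345, -2.089, 0.002]
contact_force: [0.6, 0.5, -0.7]
gripper_width: 85.4
gripper_force: 0.0
```

Emit:
{"fn": "servo_tool", "kwargs": {"fingers": [1,1,1,1,1,1,1], "xyz": [[0.5,0,-0.5],[0.8,0,0],[0.8,0,0],[0.8,0,0],[0.6,0,0],[0,0,0],[0,0,0]], "roll": [0,0,0,0,0,0,0]}}

```text
t: 59.05
position: [470.9, 210.6, 160.4]
tool_rot: [2.344, 2.091, -0.002]
contact_force: [-0.4, -0.1, 0.9]
gripper_width: 85.4
gripper_force: 0.0
```

```bash
python3 sw.py;  python3 -c "
from h import *
t,c=snap('top','t18.png'); s,_=snap('scene','s18.png')
cv2.imwrite('pics/c18.png',np.hstack([cv2.resize(t[190:290,230:430,::-1],(500,250),interpolation=cv2.INTER_CUBIC),cv2.resize(s[130:280,250:400,::-1],(250,250))]))"
```

```text
[470.93 210.6  160.39] yaw 83.47103046107398 pos yaw 93.43152487147592 r 519.0355107583522 F [-0.38 -0.13  0.89] Ft -0.3667426927026172 M [-0.02 -0.03  0.02] 85.38818148453032
```

View pics/c18.png

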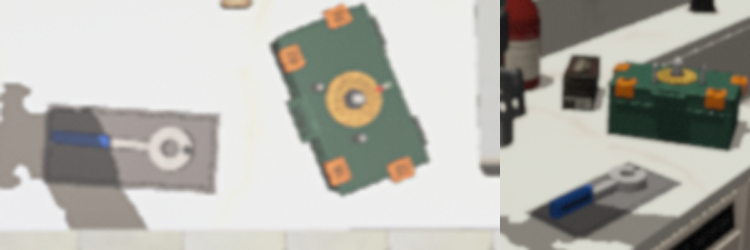

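The wrench lies flat on its mat (head (170,148), handle (80,138)), the lid is shut with all four tabs in place, and the pointer is at the mark (385,88). Handing in.

```bash
python3 -c "
from h import *
print(robot.finish_job())"
```

```text
the job is handed in; nothing more can be done
None
```

The job is handed in, though the hand-in returned no verdict. By the cameras and force readings all three tins are in the locker, the lid is shut, all four tabs are down, the nut's red pointer is at the white mark, and the wrench is flat on its mat; nothing ran into the mug, pepper mill or tea carton, though I did not re-measure them.

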